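# Put the mended clog on the shoe rack beside its mate

## Robot

A 6-joint arm with a two-finger parallel gripper is mounted at the origin on the work surface. World frame = base frame: x ahead of the robot, y to its left, z up, the work surface at z = 0. Lengths are in m, angles in rad, forces in N, time in s.
With the tool pointing down it reaches from about 0.35 to 0.925 m from the base axis. Payload 6.4 kg.
Tool frame: the origin (TCP) lies between the finger pads; the fingertips stand 11 mm ahead of it and the grasp point (between the pads) lies 8 mm behind it (bot.tcp_to_tips is the distance from the TCP to the fingertips, in m); z points along the fingers, y is the line along which they close (so a half turn about z gives the same grasp; the last joint's range is limited). The gripper opens to 94 mm and grips with 3 to 60 N. Pads are 16 mm wide; open, the fingers measure 119 mm over their backs; the gripper's body (75 mm by 177 mm) begins 78 mm behind the grasp point.
Start: joints at [0.99, 0.245, 1.558, -0, 1.339, -0.174], TCP at [0.257, 0.597, 0.216] pointing down, gripper open.
Joint ranges: [-3.13, 3.13], [-1.02, 2.26], [0.13, 2.54], [-0.95, 4.09], [0.21, 2.88], [-2.74, 2.74]. Speed limits (rad/s): [2.57, 2.57, 3.14, 3.14, 3.14, 3.14].

## Interface

Orientations are given as a rotation vector (axis times angle).
In Python, from rig import bot gives the robot as it stands. The module is installed in compiled form; this text tells all that it offers.
- The arm moves only by the tool servo_tool, never from a script. Its arguments are lists of equal length, an entry for each row: "grip": the opening, from -1 (shut) to 1 (fully open); "linear": the shift along the tool's x, y, z in m, a list of three; "rotation": the turn, a rotation vector about the tool's x, y, z in rad, a list of three. A call has 1 to 12 rows; each row shifts and turns the commanded pose from where the row before left it, along the tool's axes as they then stand; what a row does not reach is not made up. A row lasts 1/12 s, in which the tool goes at most 41.7 mm and 7.16 degrees, less where a joint would pass 70% of its speed; a pose out of reach is approached as far as the arm can. A call with a gripper value outside its range is refused whole. The fingers move at their own pace and stop on an object; "squeeze" is the grip in N (left out, the last holds). Time passes only in rows, so rows that do not move let the fingers close. It gives the time, the measured TCP pose, the force, the opening and the grip force at its end, in the units of the state.
- bot.get_state(): the state, without advancing time (a new reading comes with each control period).
- bot.snapshot(name): name is "side" or "top"; returns a dict with "color" (480x640x3 uint8, blue, green, red), "camera_matrix" (3x3 intrinsics, pixels), "camera_from_world" (4x4, takes a point from world to camera coordinates). Camera axes: x right, y up, looking along -z (the intrinsics and any distortion apply to the point x, -y, -z); pixel columns grow to the right and rows downward; lengths in m; the calibration is good to about 2 mm. A picture is of the moment at which its call begins. There is no depth.
- bot.hand_in(): hands the job in; it is judged then, once.
Trained networks look in a picture, given as the dict that the camera call returned (one of the last four; its "shot" number tells which), for a name from the list of things; names that differ only in an ending like _2 or _b are one class to them, and where a whole thing is asked for, a point or a joint stands for the part that bears it (a point fixed in the world has none). Each returns a list of dicts, best first, with "confidence" (0 to 1); they miss things now and then, are a little off and sometimes report something else, mostly with a low value. They report only what shows in the picture. A call takes as long as a camera call. They do not tell look-alikes from the thing itself.
- bot.spot_in(picture, target): "uv" ([column, row] in pixels, amid what is visible of it).
- bot.silhouettes(picture, target): "region" (480x640 bool, what is visible of it) and "uv" ([column, row] in pixels, amid what is visible of it).
The state is a dict: "time_s": time; "qpos": joint angles; "dq": joint speeds; "tau": joint torques, N m; "tool_pos": TCP position; "eef_rot": TCP orientation; "contact_force": force on the tool from outside, world axes, zero at the start; "ft_torque": the same for the moment, N m; "grip_width": opening from 0.0 (shut) to 1.0 (fully open); "grip_force": force on a finger pad.
Only numpy, scipy, OpenCV 4.12 (cv2) and the standard library are available. Lean on these libraries where they do the work, as an engineer would, in place of code of your own. Each camera call takes 0.05 s, during which the arm holds its last target. There are 200 camera calls.

## Task

The left clog of this pair is already on the lower tier of the steel tube rack; the right one is still in the wooden pigeonhole with only its heel sticking out. Fetch it out and set it gently on the lower tier, straight and close beside the other without touching it and sitting the same way: toe down to the front, sole resting on both rails, heel hooked down behind the back rail. Leave the other clog and everything else where they are.

Things in the scene. Friction and masses are not known exactly. Their poses are not given: they have to be found in the camera images.
- clog: The clog to move: child's right clog, pale wooden sole, brown stiff leather over its front 60 %, open behind; 185 long, 69 wide at the ball, 78 mm high, about 0.28 kg. Stands in one pigeonhole cell, toe in, 45 to 60 mm of heel out towards the bench's middle. Origin: centre of the underside, level with the flats it stands on; x to the toe, y to its left, z up. Centre of mass near x = -3 mm.
- clog_heel (a point): Middle of the clog's bare wooden heel, at (-62, 0, 25) mm in the clog's frame. The heel block is 55 mm wide (sides flat and parallel from x = -70 to -40 mm), its back end is at x = -92 mm, its top 44 mm above its underside.
- clog_instep (a point): In the middle of the clog's instep, at (3, 0, 42) mm in its frame: 61 to 63 mm wide here, sides nearly upright from z = 15 to 55 mm; a good place to carry it level, taken from above.
- clog_breast (a point): Inner corner of the clog's heel, at (-40, 0, 22) mm in its frame, where the upright front of the heel (the breast, x = -40 mm, 22 mm tall) meets the hollow shank; it fits over the back rail. The shank's underside is at z = 18 mm at x = -15 mm and comes down to z = 0 at x = 20 mm.
- clog_ball (a point): On the underside of the clog's forepart, at (60, 0, 0) mm in its frame; the forepart is flat (z = 0) from x = 20 to 72 mm. It lies on the front rail.
- mate: The left clog, mirror image with the same frame, loose, seated on the lower tier as it should be: toe to the rack's front and 0.30 rad (17 degrees) down, origin at x = 11, z = 98 mm and y = -80 to 80 mm in the rack's frame. There is always room for the other clog on the side where more rail is free; 115 mm between centres leaves room for fingers.
- rack: Fixed stepped two-tier shoe rack of bright steel tube, 330 mm high. Origin on the bench under it; x to its back (away from the robot), y along the rails, z up. Rails: 12 mm round bars. Lower tier: axes at x = -45, z = 75 (front) and x = 39, z = 123 mm (back). End frames: 14 mm tubes at y = -190 and 190 mm, along the rails' slope. A clog on it is 180 mm high.
- upper_rail (a point): Middle of the front rail of the rack's empty upper tier, at x = 85, z = 255 mm in the rack's frame (its back rail: x = 169, z = 303 mm). It passes some 75 mm above the heel of a clog on the lower tier: there is no room over that heel for a gripper, and the clog has to go in from the front, under this rail.
- back_rail (a point): Middle of the axis of the lower tier's back rail, in the rack's axes. On a well-seated clog, clog_breast lies 4 mm behind (x) and 9 mm above this axis.
- front_rail (a point): Middle of the axis of the lower tier's front rail, in the rack's axes. On a well-seated clog, clog_ball lies 6 mm above this axis.
- cubby: Fixed plywood pigeonhole, 300 wide, 180 deep, 142 mm high, 12 mm boards. Origin under its centre; x to its back, front edge at x = -90 mm, facing the bench's middle. Two cells, centred at y = -72 and 72 mm, 132 wide, 118 mm high, floor 12 mm up, open in front and behind. A brush is fixed on top (to 182 mm). Its roof leaves no room straight above the heel: lean the gripper back from it.
- last: Bystander: solid grey shoe last (a foot-shaped form without a separate sole), 170 x 64 x 98 mm, loose, in the other cell, toe in. Origin: centre of its underside.
- pot: Bystander: white round glue pot, 72 mm across, 75 mm high, loose on the pigeonhole's top. Origin: centre of its underside.
- hammer: Bystander: hammer 260 mm long, 26 mm thick, wooden handle, lying on the bench behind the work. Origin: middle of its length, on the bench.
Mind the look-alikes: they are no part of the job. Leave any turquoise look-alike of the clog alone.

How it is judged:
By the outcome, as a careful person would: the job done as asked, in the order asked, and still so for the second after the job is handed in, with the robot touching nothing.
It also fails if it takes over 61 s, if anything falls off the work surface, if the arm or the gripper's body presses on something with over 40 N, if the wrist force passes 120 N, or if a joint passes its speed limit or range.

## Working session

There is one attempt and no reset: what is moved stays moved. The work goes in short steps, Python scripts to look and compute and a tool call to move; the robot and the scene stay as the last step left them, time stands still between calls to the robot, and variables do not carry over. Pictures are saved under pics/ and viewed, at most 10 in all, crops included, and the job is handed in when it is done.

Besides the shell and the picture viewer there is one more tool, called after "Request:" as name(argument=value, ...) on one line, values as JSON. servo_tool: Moves the arm, as the interface text tells. Its arguments: {"type":"object","properties":{"grip":{"type":"array","items":{"type":"number"}},"linear":{"type":"array","items":{"type":"array","items":{"type":"number"}}},"rotation":{"type":"array","items":{"type":"array","items":{"type":"number"}}},"squeeze":{"type":"number"}},"required":["grip","linear","rotation"]}

```bash
mkdir -p pics; ls; cat > h.py <<'E'
import numpy as np, cv2
from rig import bot
def ray(p,uv):
    K=np.array(p["camera_matrix"]);T=np.array(p["camera_from_world"])
    d=np.linalg.inv(K)@[uv[0],uv[1],1]; d=np.array([d[0],-d[1],-d[2]])
    R=T[:3,:3]; return -R.T@T[:3,3], R.T@d
def onz(p,uv,z):
    c,d=ray(p,uv); return c+d*(z-c[2])/d[2]
def proj(p,X):
    K=np.array(p["camera_matrix"]);T=np.array(p["camera_from_world"])
    X=np.atleast_2d(X)@T[:3,:3].T+T[:3,3]; X=X*[1,-1,-1]; u=X@K.T; return u[:,:2]/u[:,2:]
E
python3 - <<'E'
from h import *
for n in("side","top"):
    p=bot.snapshot(n); cv2.imwrite(f"pics/{n}0.png",p["color"])
    print(n,p.keys(),np.round(p["camera_matrix"],1).tolist(),np.round(p["camera_from_world"],3).tolist())
    for t in "clog clog_heel clog_instep mate rack upper_rail back_rail front_rail cubby last pot hammer".split():
        print(t,[(np.round(d["uv"]).tolist(),round(d["confidence"],2)) for d in bot.spot_in(p,t)])
print(bot.get_state())
E
```

```text
pics
side dict_keys(['color', 'camera_matrix', 'camera_from_world', 'shot']) [[530.0, 0.0, 314.3], [0.0, 530.0, 239.1], [0.0, 0.0, 1.0]] [[0.89, -0.455, 0.014, -0.499], [0.355, 0.714, 0.604, -0.233], [-0.285, -0.532, 0.797, -1.142], [0.0, 0.0, 0.0, 1.0]]
clog [([240.0, 391.0], 0.98), ([364.0, 328.0], 0.68), ([342.0, 382.0], 0.61), ([216.0, 248.0], 0.59)]
clog_heel [([216.0, 246.0], 0.89), ([367.0, 328.0], 0.78), ([238.0, 394.0], 0.75)]
clog_instep [([362.0, 328.0], 0.98), ([220.0, 245.0], 0.83), ([241.0, 395.0], 0.64)]
mate [([282.0, 161.0], 0.94), ([364.0, 330.0], 0.62)]
rack [([304.0, 126.0], 0.61)]
upper_rail [([297.0, 120.0], 0.75)]
back_rail [([301.0, 127.0], 0.83)]
front_rail [([301.0, 122.0], 0.96), ([364.0, 325.0], 0.35)]
cubby [([407.0, 385.0], 0.71), ([362.0, 328.0], 0.52)]
last [([340.0, 382.0], 0.56)]
pot [([424.0, 312.0], 0.8)]
hammer [([425.0, 243.0], 0.78)]
top dict_keys(['color', 'camera_matrix', 'camera_from_world', 'shot']) [[443.9, 0.0, 319.0], [0.0, 443.9, 243.1], [0.0, 0.0, 1.0]] [[-0.015, -1.0, -0.008, -0.051], [0.996, -0.016, 0.088, -0.513], [-0.088, -0.006, 0.
[... 538 characters left out ...]
], 0.67), ([397.0, 221.0], 0.43)]
{'time_s': 1.3, 'qpos': array([ 9.89882698e-01,  2.45106874e-01,  1.55779011e+00,  1.81532537e-05,
        1.33865103e+00, -1.74086238e-01]), 'dq': array([ 0.00015474, -0.00033319, -0.00213577,  0.00094292,  0.0004994 ,
       -0.00046526]), 'tau': array([ 1.71625852e-04, -4.15825760e+01, -3.14872277e+01,  6.86028879e-02,
        2.89245963e-02, -2.13586908e-07]), 'tool_pos': array([0.25720134, 0.59697961, 0.21645618]), 'eef_rot': array([6.34651537e-01, 3.07682005e+00, 7.54018542e-05]), 'contact_force': array([ 0.25410647, -0.45691017,  0.30827282]), 'ft_torque': array([0.00081656, 0.02207224, 0.04866205]), 'grip_force': 0.0, 'grip_width': 1.003065159008627}
```

View pics/side0.png

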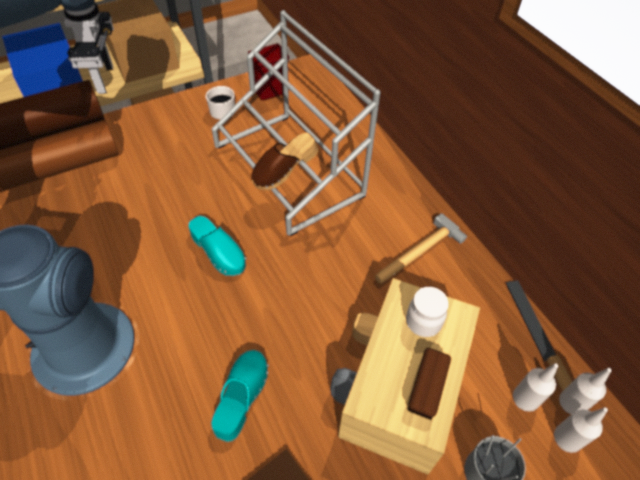

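View pics/top0.png

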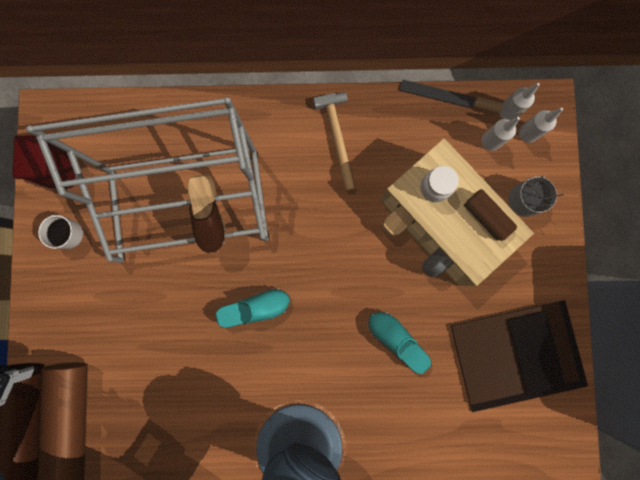

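The side view shows the mate at (285,160) on the rack's lower tier, and the clog's pale heel at (364,328) in the cubby's upper-left cell with the grey last beside it at (342,385). The two turquoise look-alikes lie free on the bench. In the top view the heel is at (397,221), the last at (436,262) and the mate at (206,215).

```bash
python3 - <<'E'
import cv2,numpy as np
t=cv2.imread("pics/top0.png");s=cv2.imread("pics/side0.png")
def crop(i,x,y,w,h,k):
    c=cv2.resize(i[y:y+h,x:x+w],None,fx=k,fy=k,interpolation=cv2.INTER_CUBIC)
    for a in range(-(-x//20)*20,x+w,20):
        cv2.line(c,((a-x)*k,0),((a-x)*k,6),(0,255,255),1); cv2.putText(c,str(a),((a-x)*k+1,16),0,.35,(0,255,255),1)
    for b in range(-(-y//20)*20,y+h,20):
        cv2.line(c,(0,(b-y)*k),(6,(b-y)*k),(0,255,255),1); cv2.putText(c,str(b),(8,(b-y)*k+4),0,.35,(0,255,255),1)
    return c
cv2.imwrite("pics/cub.png",np.hstack([crop(t,375,135,160,160,2*1+0) if 0 else cv2.resize(crop(t,378,136,160,155,4),(400,388)),cv2.resize(crop(s,335,275,150,195,4),(298,388))]))
cv2.imwrite("pics/cubt.png",crop(t,376,136,160,150,4)); cv2.imwrite("pics/cubs.png",crop(s,325,275,160,150,4)[:600])
cv2.imwrite("pics/rt.png",crop(t,20,90,260,175,3)); cv2.imwrite("pics/rs.png",crop(s,200,5,190,235,3)[:600] if 0 else cv2.resize(crop(s,200,5,190,235,4),(485,600)))
E
```

```text
(no output)
```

View pics/cubt.png

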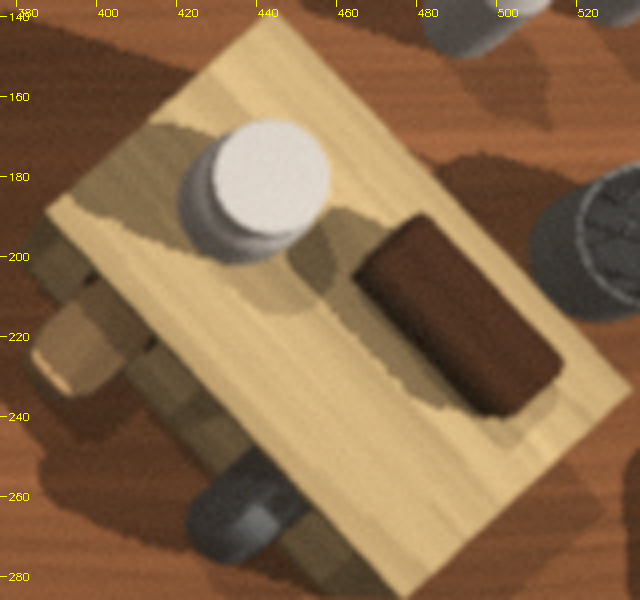

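View pics/cubs.png

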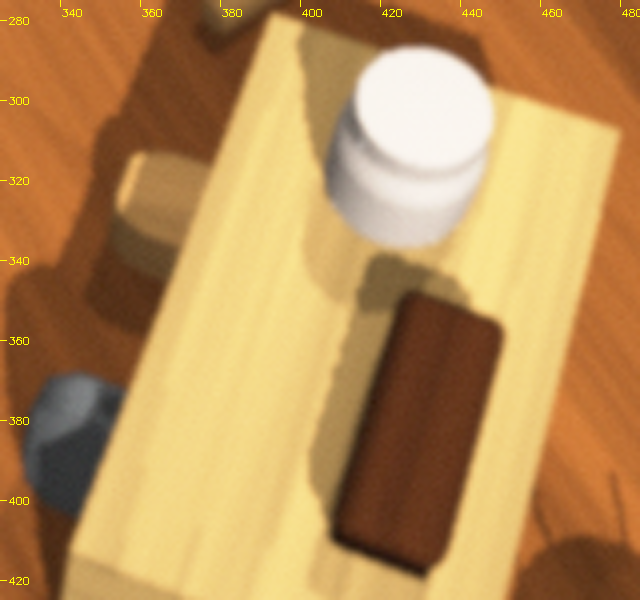

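View pics/rt.png

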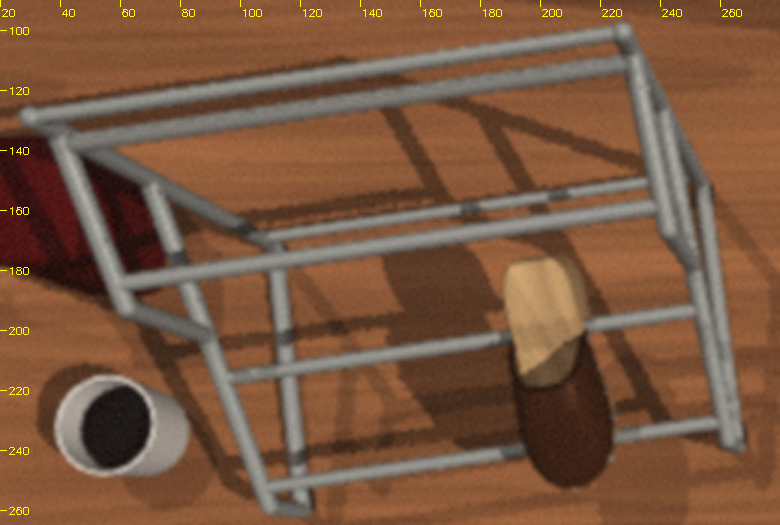

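View pics/rs.png

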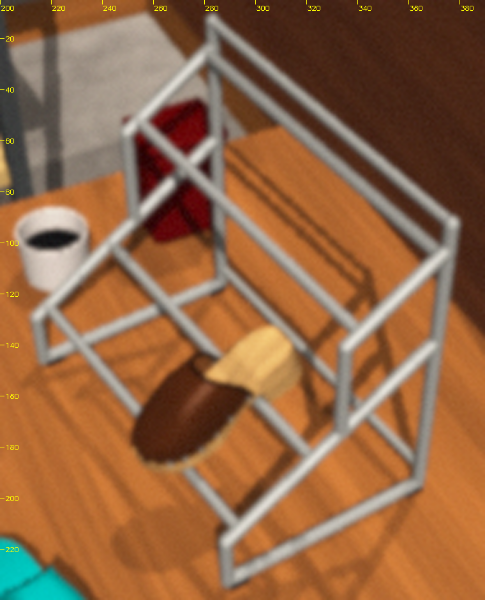

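```bash
cat > fit.py <<'E'
from h import *
from scipy.optimize import least_squares
import json
t=bot.snapshot("top");s=bot.snapshot("side")
def P(q,X):
    c,S=np.cos(q[2]),np.sin(q[2]); R=np.array([[c,-S,0],[S,c,0],[0,0,1]])
    z=q[3] if len(q)>3 else 0
    return np.asarray(X)@R.T+[q[0],q[1],z]
def fit(top,side,q0):
    A=np.array(list(top));B=np.array(list(side))
    def f(q): return np.r_[(proj(t,P(q,A[:,:3]/1000))-A[:,3:]).ravel(),(proj(s,P(q,B[:,:3]/1000))-B[:,3:]).ravel()]
    r=least_squares(f,q0,loss="soft_l1"); print(np.round(r.x,4),np.round(f(r.x),1).tolist()); return r.x
cub=fit([(90,150,142,444.75,139),(-90,150,142,387.75,188),(90,-150,142,534,233.5),(-90,-150,142,477,285.5)],
 [(-90,150,142,393,278),(90,150,142,480,307.5),(-90,-150,142,343,412)],[.6,-.3,-.8])
rk=fit([(-45,-190,75,262.7,230.7),(-45,190,75,109.3,252.7),(39,-190,123,251.7,194),(39,190,123,97.3,215.7),(85,-190,255,240,159),(85,190,255,61.7,184.7),(169,-190,303,230.7,111.3),(169,190,303,41.7,136.7)],
 [(-45,-190,75,292.8,208.7),(-45,190,75,219.6,126.4),(39,-190,123,321.4,182.4),(39,190,123,245,102.1),(85,-190,255,339,134.3),(85,190,255,252.9,54),(169,-190,303,374.3,104.9),(169,190,303,283,26.5)],[.65,.25,.1])
# heel: points in 56mm plane
for n,uv in [("bk1",(376+38/4,136+345/4)),("bk2",(376+72/4,136+395/4)),("s1",(376+90/4,136+283/4)),("s2",(376+150/4,136+345/4))]:
    w=onz(t,uv,.056); print(n,np.round(w,4), "cub frame",np.round(P([0,0,-cub[2]],(w-[cub[0],cub[1],0])),4))
for n,uv in [("bk1",(325+140/4,275+155/4)),("bk2",(325+118/4,275+208/4))]:
    w=onz(s,uv,.056); print(n,np.round(w,4), "cub frame",np.round(P([0,0,-cub[2]],(w-[cub[0],cub[1],0])),4))
json.dump([cub.tolist(),rk.tolist()],open("fit.json","w"))
for n,p in(("t",t),("s",s)):
  for tg in("clog","mate"):
    for d in bot.silhouettes(p,tg)[:4]: print(n,tg,np.round(d["uv"]),round(d["confidence"],2),d["region"].sum()); np.save(f"{n}_{tg}_{int(d['uv'][0])}.npy",d["region"])
E
python3 fit.py
```

```text
[ 0.5718 -0.3859 -0.8612] [-0.4, -1.7, -0.5, -0.2, -0.0, -0.7, -0.5, -0.2, -0.1, 0.7, -0.1, 0.8, -1.0, 0.7]
[0.5615 0.2743 0.1267] [-0.9, -0.5, -1.3, -0.5, 2.7, -1.2, -2.7, -0.1, 1.8, -0.6, -1.9, -0.4, 1.4, -0.7, -0.0, 0.9, -0.2, 4.8, -1.7, -0.7, 0.3, 3.4, -2.2, -1.2, 1.1, 2.5, 0.7, -0.8, -2.3, 1.3, -2.5, -0.3]
bk1 [ 0.5581 -0.2259  0.056 ] cub frame [-0.1303  0.0938  0.056 ]
bk2 [ 0.5265 -0.2462  0.056 ] cub frame [-0.1356  0.0566  0.056 ]
s1 [ 0.5966 -0.2595  0.056 ] cub frame [-0.0797  0.1011  0.056 ]
s2 [ 0.557  -0.2956  0.056 ] cub frame [-0.0782  0.0475  0.056 ]
bk1 [ 0.5557 -0.222   0.056 ] cub frame [-0.1348  0.0946  0.056 ]
bk2 [ 0.5295 -0.2443  0.056 ] cub frame [-0.135   0.0601  0.056 ]
t clog [255. 310.] 0.89 1758
t clog [396. 344.] 0.8 1809
t clog [398. 222.] 0.76 600
t mate [204. 214.] 0.78 2204
s clog [217. 248.] 0.96 1954
s clog [363. 328.] 0.7 607
s clog [407. 386.] 0.59 15609
s mate [300. 123.] 0.62 7054
s mate [281. 159.] 0.57 1921
```

```bash
cat > fit2.py <<'E'
from fit import *
import itertools
pk={"t":{(-45,75):[(262.7,230.7),(109.3,252.7)],(39,123):[(251.7,194),(97.3,215.7)],(85,255):[(240,159),(61.7,184.7)],(169,303):[(230.7,111.3),(41.7,136.7)]},
"s":{(-45,75):[(292.8,208.7),(219.6,126.4)],(39,123):[(321.4,182.4),(245,102.1)],(85,255):[(339,134.3),(252.9,54)],(169,303):[(374.3,104.9),(283,26.5)]}}
def f(q):
    r=[]
    for n,p in(("t",t),("s",s)):
        for (x,z),uv in pk[n].items():
            e=proj(p,P(q,[[x/1e3,-.19,z/1e3],[x/1e3,.19,z/1e3]])); d=e[1]-e[0]; d/=np.linalg.norm(d)
            for k in(0,1):
                v=np.array(uv[k])-e[k]; r+=[v@[-d[1],d[0]],.15*(v@d)]
    return np.array(r)
q=least_squares(f,rk,loss="soft_l1").x; print("rack",np.round(q,4),np.round(f(q)[::2],1)); rk=q
inv=lambda q,w:P([0,0,-q[2]],np.asarray(w)-[q[0],q[1],0])
for a,b,z in[((190,201.7),(215,198.3),.145),((193.3,241.7),(224,236.7),.11)]:
    A,B=inv(rk,onz(t,a,z)),inv(rk,onz(t,b,z)); print("mate edges",A.round(4),B.round(4),"mid y",(A[1]+B[1])/2)
# heel silhouette fit
hx=np.r_[np.full(1,-40),-70-22*np.sin(np.linspace(0,np.pi/2,7))]; hy=np.r_[27.5,27.5*np.cos(np.linspace(0,np.pi/2,7))**.6]
pl=np.r_[np.c_[hx,hy],np.c_[hx,-hy]]/1e3; pl=np.r_[pl,[[.0,.03],[.0,-.03]]]
H=np.r_[np.c_[pl,np.zeros(len(pl))],np.c_[pl,np.full(len(pl),.044)]]
roof=P(cub,[[x,y,z] for x in(-.09,.09) for y in(-.15,.15) for z in(.13,.142)])
M={"t":np.load("t_clog_398.npy"),"s":np.load("s_clog_363.npy")}
def model(n,c):
    p={"t":t,"s":s}[n]; m=np.zeros((480*4,640*4),np.uint8)
    h=lambda X:cv2.convexHull(np.int32(proj(p,X)*4+2))
    cv2.fillConvexPoly(m,h(P(c,H)),1); cv2.fillConvexPoly(m,h(roof),0)
    return cv2.resize(m.astype(np.float32),(640,480),interpolation=cv2.INTER_AREA)
from scipy.optimize import minimize
def cost(v):
    o=P(cub,[v[0],v[1],0]); c=[o[0],o[1],cub[2]+v[2],.012]
    return sum(np.abs(model(n,c)-M[n]).sum() for n in M)
b=min((minimize(cost,[x0,.075,y0],method="Nelder-Mead",options=dict(initial_simplex=[[x0,.075,y0],[x0+.006,.075,y0],[x0,.082,y0],[x0,.075,y0+.08]])) for x0 in(-.055,-.045) for y0 in(-.08,.04)),key=lambda r:r.fun)
o=P(cub,[b.x[0],b.x[1],0]); clog=[*o[:2],cub[2]+b.x[2],.012]
print("clog in cub",b.x.round(4),b.fun,"world",np.round(clog,4))
json.dump(dict(cub=cub.tolist(),rk=rk.tolist(),clog=list(map(float,clog))),open("fit.json","w"))
out=[]
for p,n in((t,"t"),(s,"s")):
    im=cv2.resize(p["color"],None,fx=4,fy=4,interpolation=cv2.INTER_CUBIC)
    for (x,z) in pk["t"]:
        e=np.int32(proj(p,P(rk,[[x/1e3,-.19,z/1e3],[x/1e3,.19,z/1e3]]))*4+2); cv2.line(im,tuple(map(int,e[0])),tuple(map(int,e[1])),(0,255,0),1)
    for X in (P(clog,H),roof): cv2.polylines(im,[cv2.convexHull(np.int32(proj(p,X)*4+2))],True,(255,0,255),1)
    out.append(im)
a=cv2.resize(out[0][90*4:265*4,20*4:280*4],(440,296));b_=cv2.resize(out[1][5*4:240*4,200*4:390*4],(243,300))
c=out[0][170*4:245*4,376*4:456*4];d=out[1][290*4:365*4,340*4:420*4]
im=np.zeros((600,800,3),np.uint8); im[:296,:440]=a; im[:300,450:693]=b_; im[300:,:320]=c; im[300:,330:650]=d
cv2.imwrite("pics/ov.png",im)
E
python3 fit2.py | tail -n +12 | grep -v "^[ts] "
```

```text
rack [0.562  0.2747 0.1285] [-1.  -0.7 -1.1 -0.5 -0.7 -0.8 -0.9  0.8  3.   0.8  1.8  0.8  0.7 -1.1
  2.2  1.3]
mate edges [ 0.0342 -0.0432  0.145 ] [ 0.0337 -0.1013  0.145 ] mid y -0.0722511127053796
mate edges [-0.0543 -0.03    0.11  ] [-0.053  -0.1036  0.11  ] mid y -0.06681697319797202
clog in cub [-0.0445  0.0743 -0.0415] 2544.3125 world [ 0.5992 -0.3038 -0.9027  0.012 ]
```

View pics/ov.png

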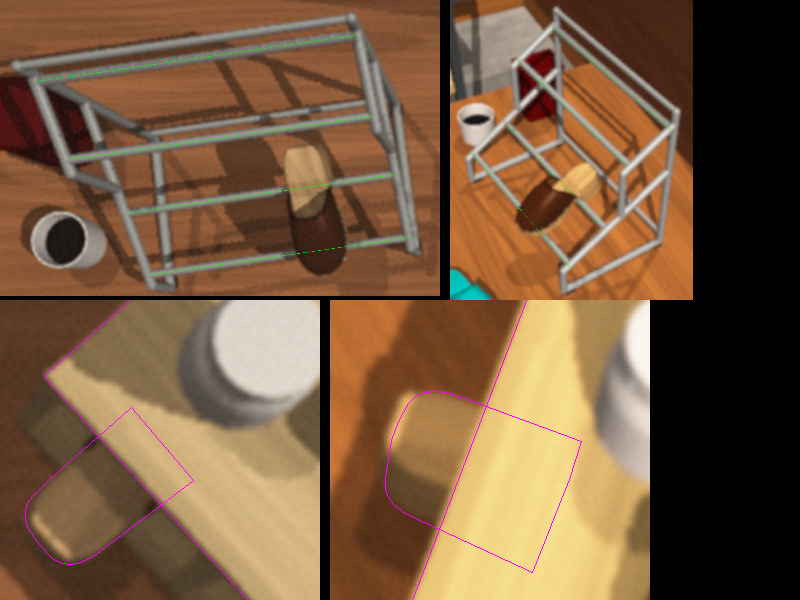

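The overlay matches all four rails, the roof edge and the heel outline to a few mm, and the heel sticks out 46 mm as it should. Now I plan the approach.

```bash
cat > plan.py <<'E'
from h import *
import json
from scipy.spatial.transform import Rotation as Ro
F=json.load(open("fit.json")); 
def tool(yaw,lean,flip=1): # lean>0: tool z tilts toward +x of frame
    Z=Ro.from_euler("z",yaw); y=np.array([0,1,0.]); z=np.array([np.sin(lean),0,-np.cos(lean)]); x=np.cross(y,z)
    return Z*Ro.from_matrix(np.c_[x,y,z])
def steps(targets):  # list of (grasp point, Rotation)
    st=bot.get_state(); p=np.array(st["tool_pos"]);R=Ro.from_rotvec(st["eef_rot"])
    print("at grasp pt",(p-.008*R.as_matrix()[:,2]).round(4),"w",round(float(st["grip_width"])*94,1),"F",np.round(st["contact_force"],1),round(st["grip_force"],1),"t",round(st["time_s"],2))
    for g,Rt in targets:
        rv=(R.inv()*Rt).as_rotvec(); q=np.asarray(g)+.008*Rt.as_matrix()[:,2]
        n=max(1,int(np.ceil(np.linalg.norm(rv)/.12))); d=Rt.inv().apply(q-p)
        print(" rot",rv.round(4),f"= {n} x",(rv/n).round(4)," then lin",d.round(4),"mm",round(np.linalg.norm(d)*1e3)); p,R=q,Rt
E
python3 - <<'E'
from plan import *
c=F["clog"];Rg=tool(c[2],.5); M=Ro.from_euler("z",c[2])
g=M.apply([-.062,0,.027])+[c[0],c[1],c[3]]; z=Rg.as_matrix()[:,2]
print(g,z, Rg.as_matrix().round(3))
steps([([.38,.15,.32],Rg),(g-.16*z,Rg),(g,Rg)])
E
```

```text
[ 0.5608275  -0.25509663  0.039     ] [ 0.29699407 -0.37635538 -0.87758256] [[-0.544  0.785  0.297]
 [ 0.689  0.619 -0.376]
 [-0.479  0.    -0.878]]
at grasp pt [0.2572 0.597  0.2245] w 94.3 F [-0.6  0.7  0.2] 0.0 t 1.9
 rot [ 0.124  -0.4897  0.4854] = 6 x [ 0.0207 -0.0816  0.0809]  then lin [-0.4243 -0.1805  0.1218] mm 477
 rot [0. 0. 0.] = 1 x [0. 0. 0.]  then lin [-0.2427 -0.109   0.2928] mm 396
 rot [0. 0. 0.] = 1 x [0. 0. 0.]  then lin [0.   0.   0.16] mm 160
```

Request:
servo_tool(grip=[0.6,0.6,0.6,0.6,0.6,0.6], linear=[[0,0,0],[0,0,0],[0,0,0],[0,0,0],[0,0,0],[0,0,0]], rotation=[[0.0207,-0.0816,0.0809],[0.0207,-0.0816,0.0809],[0.0207,-0.0816,0.0809],[0.0207,-0.0816,0.0809],[0.0207,-0.0816,0.0809],[0.0207,-0.0816,0.0809]], squeeze=40)

```text
time_s: 2.4
tool_pos: [0.2568, 0.5972, 0.2171]
eef_rot: [1.17, 2.402, -0.298]
contact_force: [0.1, 0.1, 0.8]
grip_width: 0.798
grip_force: 0.0
```

Request:
servo_tool(grip=[0.6,0.6,0.6,0.6,0.6,0.6,0.6,0.6,0.6,0.6,0.6,0.6], linear=[[-0.0353,-0.015,0.01],[-0.0353,-0.015,0.01],[-0.0353,-0.015,0.01],[-0.0353,-0.015,0.01],[-0.0353,-0.015,0.01],[-0.0353,-0.015,0.01],[-0.0353,-0.015,0.01],[-0.0353,-0.015,0.01],[-0.0353,-0.015,0.01],[-0.0353,-0.015,0.01],[-0.0353,-0.015,0.01],[-0.0353,-0.015,0.01]], rotation=[[0,0,0],[0,0,0],[0,0,0],[0,0,0],[0,0,0],[0,0,0],[0,0,0],[0,0,0],[0,0,0],[0,0,0],[0,0,0],[0,0,0]])

```text
time_s: 3.4
tool_pos: [0.3818, 0.1469, 0.3149]
eef_rot: [1.166, 2.408, -0.297]
contact_force: [0.8, 1.0, 0.4]
grip_width: 0.803
grip_force: 0.0
```

```bash
cat > g1.py <<'E'
from plan import *
c=F["clog"];Rg=tool(c[2],.5); M=Ro.from_euler("z",c[2])
g=M.apply([-.062,0,.027])+[c[0],c[1],c[3]]; z=Rg.as_matrix()[:,2]
steps([(g-.16*z,Rg),(g,Rg)])
E
python3 g1.py
```

```text
at grasp pt [0.3794 0.15   0.3219] w 75.5 F [0.8 1.  0.4] 0.0 t 3.4
 rot [0.0011 0.0005 0.0006] = 1 x [0.0011 0.0005 0.0006]  then lin [-0.242  -0.1085  0.2946] mm 396
 rot [0. 0. 0.] = 1 x [0. 0. 0.]  then lin [0.   0.   0.16] mm 160
```

Request:
servo_tool(grip=[0.6,0.6,0.6,0.6,0.6,0.6,0.6,0.6,0.6,0.6,0.6,0.6], linear=[[-0.022,-0.0099,0.0268],[-0.022,-0.0099,0.0268],[-0.022,-0.0099,0.0268],[-0.022,-0.0099,0.0268],[-0.022,-0.0099,0.0268],[-0.022,-0.0099,0.0268],[-0.022,-0.0099,0.0268],[-0.022,-0.0099,0.0268],[-0.022,-0.0099,0.0268],[-0.022,-0.0099,0.0268],[-0.022,-0.0099,0.0268],[0,0,0]], rotation=[[0,0,0],[0,0,0],[0,0,0],[0,0,0],[0,0,0],[0,0,0],[0,0,0],[0,0,0],[0,0,0],[0,0,0],[0,0,0],[0,0,0]])

```text
time_s: 4.4
tool_pos: [0.5149, -0.2006, 0.1691]
eef_rot: [1.174, 2.409, -0.301]
contact_force: [0.3, 1.2, 0.5]
grip_width: 0.802
grip_force: 0.0
```

```bash
python3 g1.py
```

```text
at grasp pt [ 0.5126 -0.1976  0.1761] w 75.4 F [0.3 1.2 0.5] 0.0 t 4.4
 rot [-0.0043 -0.0031 -0.0033] = 1 x [-0.0043 -0.0031 -0.0033]  then lin [-0.0001  0.0023 -0.0037] mm 4
 rot [0. 0. 0.] = 1 x [0. 0. 0.]  then lin [0.   0.   0.16] mm 160
```

Request:
servo_tool(grip=[0.6,0.6,0.6,0.6,0.6,0.6,0.6,0.6,0.6,0.6,0.6], linear=[[0,0.0023,0.02],[0,0,0.02],[0,0,0.02],[0,0,0.02],[0,0,0.02],[0,0,0.015],[0,0,0.015],[0,0,0.01],[0,0,0.01],[0,0,0.006],[0,0,0]], rotation=[[0,0,0],[0,0,0],[0,0,0],[0,0,0],[0,0,0],[0,0,0],[0,0,0],[0,0,0],[0,0,0],[0,0,0],[0,0,0]])

```text
time_s: 5.32
tool_pos: [0.5632, -0.2536, 0.0339]
eef_rot: [1.168, 2.41, -0.298]
contact_force: [0.0, -0.5, 0.4]
grip_width: 0.799
grip_force: 0.0
```

```bash
python3 - <<'E'
from g1 import *
t=bot.snapshot("top");s=bot.snapshot("side")
a=cv2.resize(t["color"][140:300,350:510],(400,400));b=cv2.resize(s["color"][240:440,270:470],(400,400))
cv2.imwrite("pics/g.png",np.hstack([a,b]))
E
```

```text
at grasp pt [ 0.5609 -0.2506  0.0409] w 75.1 F [ 0.  -0.5  0.4] 0.0 t 5.32
 rot [-0.0007 -0.0014  0.0004] = 1 x [-0.0007 -0.0014  0.0004]  then lin [-0.0021 -0.0028 -0.1567] mm 157
 rot [0. 0. 0.] = 1 x [0. 0. 0.]  then lin [0.   0.   0.16] mm 160
```

View pics/g.png

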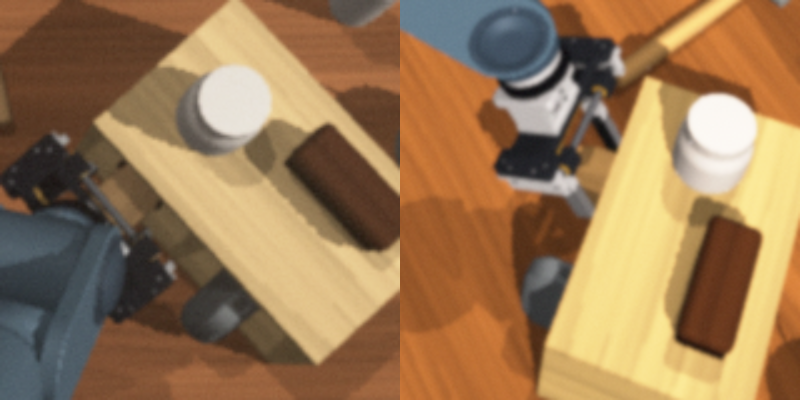

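The fingers straddle the heel (gripper at (90,190) in the left half) and are clear of the roof, the last and the pot. Closing.

Request:
servo_tool(grip=[0.6,-1,-1,-1,-1,-1,-1,-1,-1,-1], linear=[[-0.001,-0.0025,0.002],[0,0,0],[0,0,0],[0,0,0],[0,0,0],[0,0,0],[0,0,0],[0,0,0],[0,0,0],[0,0,0]], rotation=[[0,0,0],[0,0,0],[0,0,0],[0,0,0],[0,0,0],[0,0,0],[0,0,0],[0,0,0],[0,0,0],[0,0,0]], squeeze=40)

```text
time_s: 6.25
tool_pos: [0.5628, -0.257, 0.0338]
eef_rot: [1.167, 2.408, -0.298]
contact_force: [-3.2, 1.3, 5.0]
grip_width: 0.584
grip_force: 39.7
```

```bash
python3 - <<'E'
from plan import *
st=bot.get_state();R=Ro.from_rotvec(st["eef_rot"]); print(st["tool_pos"],st["grip_width"]*94,st["grip_force"],st["contact_force"])
out=np.array([-np.cos(F["cub"][2]),-np.sin(F["cub"][2]),0]); m=tool(F["clog"][2],.5).as_matrix(); print(m.round(3))
for n,v in(("out 200",out*.2),("up 10",[0,0,.01])): print(n,R.inv().apply(v).round(4))
E
```

```text
[ 0.56284501 -0.25699224  0.03379506] 54.85321644498561 39.74363364696728 [-3.20199656  1.28733993  5.01533596]
[[-0.544  0.785  0.297]
 [ 0.689  0.619 -0.376]
 [-0.479  0.    -0.878]]
out 200 [ 0.1753 -0.0083 -0.0959]
up 10 [-0.0048 -0.     -0.0088]
```

Request:
servo_tool(grip=[-1,-1,-1,-1,-1,-1,-1,-1,-1,-1,-1,-1], linear=[[-0.0012,0,-0.0022],[-0.0012,0,-0.0022],[0.0088,-0.0004,-0.0048],[0.0175,-0.0008,-0.0096],[0.0175,-0.0008,-0.0096],[0.0175,-0.0008,-0.0096],[0.0175,-0.0008,-0.0096],[0.0175,-0.0008,-0.0096],[0.0175,-0.0008,-0.0096],[0.0175,-0.0008,-0.0096],[0.0175,-0.0008,-0.0096],[0,0,0]], rotation=[[0,0,0],[0,0,0],[0,0,0],[0,0,0],[0,0,0],[0,0,0],[0,0,0],[0,0,0],[0,0,0],[0,0,0],[0,0,0],[0,0,0]])

```text
time_s: 7.25
tool_pos: [0.4483, -0.125, 0.0365]
eef_rot: [1.167, 2.414, -0.299]
contact_force: [-0.9, 0.3, -2.8]
grip_width: 0.584
grip_force: 39.7
```

Request:
servo_tool(grip=[-1,-1,-1,-1], linear=[[0.0175,-0.0008,-0.0096],[0.0175,-0.0008,-0.0096],[0,0,0],[0,0,0]], rotation=[[0,0,0],[0,0,0],[0,0,0],[0,0,0]])

```text
time_s: 7.58
tool_pos: [0.4259, -0.0971, 0.0385]
eef_rot: [1.166, 2.409, -0.298]
contact_force: [0.2, 0.1, -2.9]
grip_width: 0.583
grip_force: 39.7
```

```bash
python3 - <<'E'
from plan import *
t=bot.snapshot("top");s=bot.snapshot("side"); st=bot.get_state()
print(st["tool_pos"],st["grip_force"],st["contact_force"])
a=cv2.resize(t["color"][160:360,310:510],(400,400));b=cv2.resize(s["color"][200:440,200:440],(400,400))
cv2.imwrite("pics/o.png",np.hstack([a,b]))
for X in ([.29,-.23,.02],[.36,.12,.02]): print(proj(t,X))
E
```

```text
[ 0.42705471 -0.09810346  0.03923457] 39.727460591020645 [ 0.51814457 -0.01750581 -1.80854273]
[[388.12881846 329.66223845]]
[[249.37097221 303.77416284]]
```

View pics/o.png

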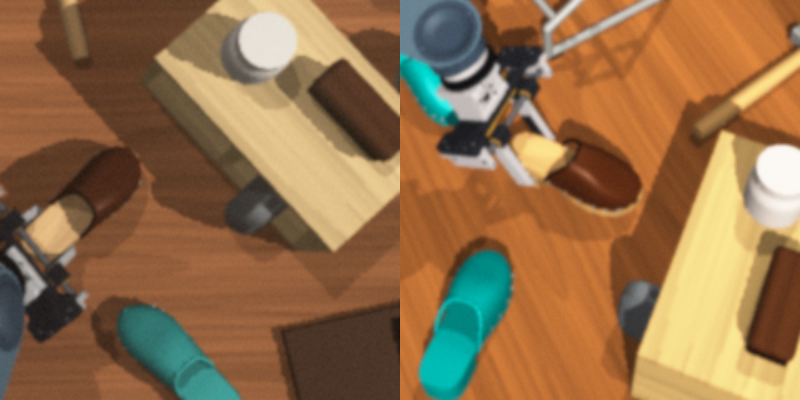

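The clog hangs free and level from the heel, clear of the cubby, and the last and pot have not moved. Setting it on the bench.

Request:
servo_tool(grip=[-1,-1,-1,-1,-1], linear=[[0.0019,0,0.0035],[0.0019,0,0.0035],[0.0019,0,0.0035],[0.0012,0,0.0022],[0,0,0]], rotation=[[0,0,0],[0,0,0],[0,0,0],[0,0,0],[0,0,0]])

```text
time_s: 8.1
tool_pos: [0.4256, -0.0976, 0.0233]
eef_rot: [1.168, 2.41, -0.299]
contact_force: [-0.2, 0.0, -2.5]
grip_width: 0.585
grip_force: 39.7
```

Request:
servo_tool(grip=[-1,-1], linear=[[0.0007,0,0.0013],[0,0,0]], rotation=[[0,0,0],[0,0,0]])

```text
time_s: 8.27
tool_pos: [0.4262, -0.0976, 0.0226]
eef_rot: [1.167, 2.408, -0.298]
contact_force: [-0.5, 0.7, -2.2]
grip_width: 0.585
grip_force: 39.7
```

Request:
servo_tool(grip=[-1,-1], linear=[[0.0007,0,0.0013],[0,0,0]], rotation=[[0,0,0],[0,0,0]])

```text
time_s: 8.43
tool_pos: [0.4267, -0.0978, 0.0218]
eef_rot: [1.167, 2.407, -0.298]
contact_force: [-1.0, -0.5, -1.8]
grip_width: 0.585
grip_force: 39.7
```

Open a little, back away along the tool axis, and look again.

Request:
servo_tool(grip=[-1,0.5,0.5,0.5,0.5,0.5,0.5,0.5,0.5,0.5,0.5,0.5], linear=[[0.0004,0,0.0008],[0,0,0],[0,0,0],[0,0,0],[0,0,0],[0,0,-0.01],[0,0,-0.02],[0,0,-0.035],[0,0,-0.035],[0,0,-0.035],[0,0,-0.035],[0,0,-0.03]], rotation=[[0,0,0],[0,0,0],[0,0,0],[0,0,0],[0,0,0],[0,0,0],[0,0,0],[0,0,0],[0,0,0],[0,0,0],[0,0,0],[0,0,0]])

```text
time_s: 9.43
tool_pos: [0.3665, -0.0218, 0.1983]
eef_rot: [1.167, 2.406, -0.297]
contact_force: [0.2, 0.8, -1.4]
grip_width: 0.748
grip_force: 0.0
```

```bash
cat > look.py <<'E'
from plan import *
t=bot.snapshot("top");s=bot.snapshot("side"); st=bot.get_state(); print(st["tool_pos"])
c=F["clog"]
# predicted clog after pull: gripper displacement (world) from grip to release
g0=np.array([.5628,-.2570,.0338]); g1=np.array([.4267,-.0978,.0218]); d=g1-g0
M=Ro.from_euler("z",c[2]); 
# heel centred between the pads: correct y of original estimate from grip
R=tool(c[2],.5); gp=g0-.008*R.as_matrix()[:,2]; 
off=M.inv().apply([c[0]-gp[0],c[1]-gp[1],0]); print("origin rel grip, clog axes",off.round(4))
o=gp+d+M.apply([off[0],0,0]); print("pred origin",o.round(4),"yaw",c[2])
for n,p in(("t",t),("s",s)):
    print(n,[(d_["uv"],round(d_["confidence"],2)) for d_ in bot.spot_in(p,"clog_instep")])
    print(n,"pred instep",proj(p,o*[1,1,0]+M.apply([.003,0,.06])))
    for d_ in bot.silhouettes(p,"clog"):
        if np.linalg.norm(np.array(d_["uv"])-proj(p,o*[1,1,0]+[0,0,.03]))<25:
            ys,xs=np.nonzero(d_["region"]); rect=cv2.minAreaRect(np.c_[xs,ys].astype(np.float32)); print(d_["uv"],len(xs),rect)
            w=np.array([onz(p,(u,v),.025)[:2] for u,v in cv2.boxPoints(rect)]); print(w.round(4).tolist(),w.mean(0))
a=t["color"].copy();b=s["color"].copy()
pts=np.array([[x,y,0] for x,y in[(-.092,0),(-.07,.0275),(-.04,.0275),(-.04,-.0275),(-.07,-.0275),(.093,0),(.05,.0345),(.05,-.0345)]])
for im,p in((a,t),(b,s)):
    for X in pts:
        u=proj(p,o*[1,1,0]+M.apply(X))[0]; cv2.circle(im,(int(round(u[0])),int(round(u[1]))),0,(0,255,0),-1)
u=proj(t,o)[0].astype(int);v=proj(s,o)[0].astype(int)
k=lambda im,u:cv2.resize(im[u[1]-55:u[1]+55,u[0]-55:u[0]+55],(400,400),interpolation=cv2.INTER_CUBIC)
cv2.imwrite("pics/l.png",np.hstack([k(a,u),k(b,v)]))
E
python3 look.py
```

```text
[ 0.36918529 -0.02157089  0.20170579]
origin rel grip, clog axes [ 0.0631 -0.0004  0.    ]
pred origin [ 0.4634 -0.1443  0.0288] yaw -0.9027174347090963
t [([397.9, 339.6], 0.91), ([350.3, 259.8], 0.84), ([235.5, 313.8], 0.79)]
t pred instep [[354.64713947 259.88892217]]
[354.7, 261.6] 1687 ((350.7500305175781, 262.75006103515625), (27.577163696289062, 72.12489318847656), 45.0)
[[0.4213, -0.0489], [0.5495, -0.1815], [0.4986, -0.2299], [0.3714, -0.0975]] [ 0.4602177  -0.13944582]
s [([224.2, 256.6], 0.96), ([238.0, 392.2], 0.78), ([307.9, 307.1], 0.63)]
s pred instep [[306.60043734 301.92270512]]
[306.3, 308.7] 2557 ((305.5257873535156, 306.441650390625), (85.81037139892578, 38.289207458496094), 23.838741302490234)
[[0.3735, -0.0913], [0.443, -0.0215], [0.5612, -0.1843], [0.4894, -0.244]] [ 0.46677486 -0.13526193]
```

View pics/l.png

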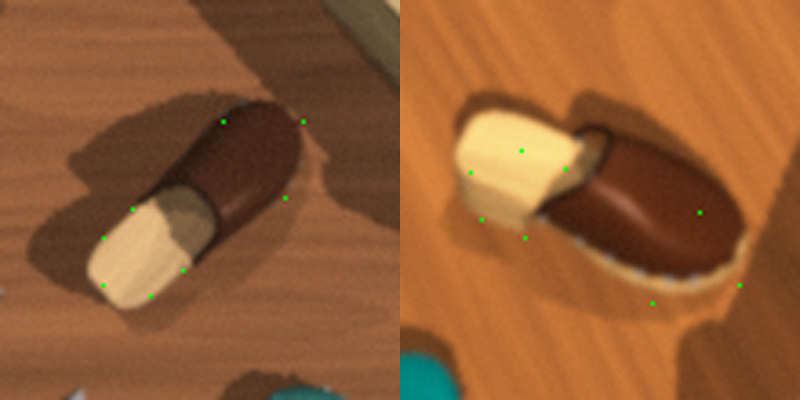

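The clog stands upright on the bench in the predicted pose: the green footprint points agree within about 3 mm, and the toe is at (300,120) in the left half. Next I grip it at the instep from above.

```bash
cat > g2.py <<'E'
from plan import *
c=[.4634,-.1443,-.9027]; R=tool(c[2],0); M=Ro.from_euler("z",c[2]); g=M.apply([.003,0,.040])+[c[0],c[1],0]
steps([(g+[0,0,.12],R),(g,R)])
E
python3 g2.py
```

```text
at grasp pt [ 0.3639 -0.0196  0.2013] w 70.4 F [-0.  -0.3 -0.3] 0.0 t 9.73
 rot [-0.0024  0.498   0.    ] = 5 x [-0.0005  0.0996  0.    ]  then lin [-0.1587  0.0008  0.0423] mm 164
 rot [0. 0. 0.] = 1 x [0. 0. 0.]  then lin [0.   0.   0.12] mm 120
```

Request:
servo_tool(grip=[0.8,0.8,0.8,0.8,0.8,0.8,0.8,0.8,0.8,0.8,0.8,0.8], linear=[[0,0,0],[0,0,0],[0,0,0],[0,0,0],[0,0,0],[-0.027,0,0.007],[-0.027,0,0.007],[-0.027,0,0.007],[-0.027,0,0.007],[-0.027,0,0.007],[-0.0237,0.0008,0.007],[0,0,0]], rotation=[[-0.0005,0.0996,0],[-0.0005,0.0996,0],[-0.0005,0.0996,0],[-0.0005,0.0996,0],[-0.0005,0.0996,0],[0,0,0],[0,0,0],[0,0,0],[0,0,0],[0,0,0],[0,0,0],[0,0,0]])

```text
time_s: 10.73
tool_pos: [0.4659, -0.149, 0.1505]
eef_rot: [-1.373, -2.822, -0.002]
contact_force: [1.0, -0.0, -0.1]
grip_width: 0.899
grip_force: 0.0
```

```bash
python3 g2.py
```

```text
at grasp pt [ 0.466  -0.149   0.1585] w 84.5 F [ 1.  -0.  -0.1] 0.0 t 10.73
 rot [-0.0005 -0.0033 -0.0032] = 1 x [-0.0005 -0.0033 -0.0032]  then lin [ 0.0023  0.0009 -0.0015] mm 3
 rot [0. 0. 0.] = 1 x [0. 0. 0.]  then lin [0.   0.   0.12] mm 120
```

Request:
servo_tool(grip=[0.8,0.8,0.8,0.8,0.8,0.8,0.8,0.8], linear=[[0.002,0.001,0.02],[0,0,0.02],[0,0,0.02],[0,0,0.02],[0,0,0.02],[0,0,0.012],[0,0,0.0065],[0,0,0]], rotation=[[0,0,0],[0,0,0],[0,0,0],[0,0,0],[0,0,0],[0,0,0],[0,0,0],[0,0,0]])

```text
time_s: 11.4
tool_pos: [0.4638, -0.1432, 0.0333]
eef_rot: [-1.369, -2.824, -0.002]
contact_force: [-1.0, 0.6, -0.2]
grip_width: 0.901
grip_force: 0.0
```

Request:
servo_tool(grip=[-1,-1,-1,-1,-1,-1,-1,-1], linear=[[0,0,0],[0,0,0],[0,0,0],[0,0,0],[0,0,0],[0,0,0],[0,0,0],[0,0,0]], rotation=[[0,0,0],[0,0,0],[0,0,0],[0,0,0],[0,0,0],[0,0,0],[0,0,0],[0,0,0]], squeeze=35)

```text
time_s: 12.07
tool_pos: [0.4667, -0.1447, 0.0367]
eef_rot: [1.368, 2.823, 0.001]
contact_force: [-0.4, -0.2, 5.7]
grip_width: 0.677
grip_force: 34.8
```

```bash
python3 g2.py
```

```text
at grasp pt [ 0.4667 -0.1447  0.0447] w 63.7 F [-0.4 -0.2  5.7] 34.8 t 12.07
 rot [0.0028 0.0036 0.0006] = 1 x [0.0028 0.0036 0.0006]  then lin [-0.0006 -0.0024 -0.1153] mm 115
 rot [0. 0. 0.] = 1 x [0. 0. 0.]  then lin [0.   0.   0.12] mm 120
```

```bash
cat > g3.py <<'E'
from plan import *
rk=F["rk"]; Z=Ro.from_euler("z",rk[2]); W=lambda v:Z.apply(v)+[rk[0],rk[1],0]
a=.30; cx=np.array([-np.cos(a),0,-np.sin(a)]);cz=np.array([-np.sin(a),0,np.cos(a)]);cy=np.cross(cz,cx)
C=Z*Ro.from_matrix(np.c_[cx,cy,cz]); T=C*Ro.from_matrix(np.diag([-1.,1,-1]))
gc=np.array([.0024,0,.043])
G=lambda x,y,z:W([x,y,z])+C.apply(gc)
def where():
    P=[];V=[]
    st=bot.get_state(); R=Ro.from_rotvec(st["eef_rot"]); g=np.array(st["tool_pos"])-.008*R.as_matrix()[:,2]
    Cc=R*Ro.from_matrix(np.diag([-1.,1,-1])); o=g-Cc.apply(gc); b=Z.inv().apply(o-[rk[0],rk[1],0])
    print("clog origin in rack",b.round(4),"rot err (clog axes)",(C.inv()*Cc).as_rotvec().round(3))
YT=.041
if __name__=="__main__":
    where(); steps([(G(-.19,YT,.135),T),(G(.015,YT,.135),T)])
E
python3 g3.py
```

```text
clog origin in rack [-0.1493 -0.4017  0.0017] rot err (clog axes) [-0.311 -0.178  2.093]
at grasp pt [ 0.4667 -0.1447  0.0447] w 63.7 F [-0.4 -0.2  5.7] 34.8 t 12.07
 rot [-0.3108  0.1784  2.0932] = 18 x [-0.0173  0.0099  0.1163]  then lin [-0.0133 -0.4447 -0.1412] mm 467
 rot [0. 0. 0.] = 1 x [0. 0. 0.]  then lin [0.1958 0.     0.0606] mm 205
```

Request:
servo_tool(grip=[-1,-1,-1,-1,-1,-1,-1,-1,-1], linear=[[0,0,-0.005],[0,0,-0.015],[0,0,-0.03],[0,0,-0.035],[0,0,-0.035],[0,0,-0.035],[0,0,-0.035],[0,0,-0.02],[0,0,0]], rotation=[[0,0,0],[0,0,0],[0,0,0],[0,0,0],[0,0,0],[0,0,0],[0,0,0],[0,0,0],[0,0,0]])

```text
time_s: 12.82
tool_pos: [0.4672, -0.1452, 0.2507]
eef_rot: [1.364, 2.818, 0.001]
contact_force: [0.3, -0.4, -1.8]
grip_width: 0.679
grip_force: 34.7
```

```bash
python3 g3.py
```

```text
clog origin in rack [-0.1488 -0.4024  0.2156] rot err (clog axes) [-0.303 -0.179  2.095]
at grasp pt [ 0.4671 -0.1451  0.2586] w 63.8 F [ 0.3 -0.4 -1.8] 34.7 t 12.82
 rot [-0.3029  0.1795  2.0947] = 18 x [-0.0168  0.01    0.1164]  then lin [-0.0768 -0.4453  0.063 ] mm 456
 rot [0. 0. 0.] = 1 x [0. 0. 0.]  then lin [0.1958 0.     0.0606] mm 205
```

Request:
servo_tool(grip=[-1,-1,-1,-1,-1,-1,-1,-1,-1,-1,-1,-1], linear=[[0,0,0],[0,0,0],[0,0,0],[0,0,0],[0,0,0],[0,0,0],[0,0,0],[0,0,0],[0,0,0],[0,0,0],[0,0,0],[0,0,0]], rotation=[[-0.0168,0.01,0.1164],[-0.0168,0.01,0.1164],[-0.0168,0.01,0.1164],[-0.0168,0.01,0.1164],[-0.0168,0.01,0.1164],[-0.0168,0.01,0.1164],[-0.0168,0.01,0.1164],[-0.0168,0.01,0.1164],[-0.0168,0.01,0.1164],[-0.0168,0.01,0.1164],[-0.0168,0.01,0.1164],[-0.0168,0.01,0.1164]])

```text
time_s: 13.82
tool_pos: [0.4639, -0.1434, 0.2425]
eef_rot: [-2.838, -1.251, -0.335]
contact_force: [0.3, 0.1, -2.3]
grip_width: 0.677
grip_force: 34.7
```

Request:
servo_tool(grip=[-1,-1,-1,-1,-1,-1,-1], linear=[[0,0,0],[0,0,0],[0,0,0],[0,0,0],[0,0,0],[0,0,0],[0,0,0]], rotation=[[-0.0168,0.01,0.1164],[-0.0168,0.01,0.1164],[-0.0168,0.01,0.1164],[-0.0168,0.01,0.1164],[-0.0168,0.01,0.1164],[-0.0168,0.01,0.1164],[0,0,0]])

```text
time_s: 14.4
tool_pos: [0.4637, -0.1429, 0.2425]
eef_rot: [-3.076, -0.192, -0.447]
contact_force: [-0.6, 0.8, -1.9]
grip_width: 0.675
grip_force: 34.7
```

```bash
python3 g3.py; python3 -c "
from rig import bot;print(bot.get_state()['qpos'].round(2))"
```

```text
clog origin in rack [-0.1387 -0.4013  0.2096] rot err (clog axes) [-0.009 -0.011 -0.005]
at grasp pt [ 0.4614 -0.1433  0.2501] w 63.5 F [-0.6  0.8 -1.9] 34.7 t 14.4
 rot [-0.0086  0.0109 -0.005 ] = 1 x [-0.0086  0.0109 -0.005 ]  then lin [-0.0714 -0.4426  0.0561] mm 452
 rot [0. 0. 0.] = 1 x [0. 0. 0.]  then lin [0.1958 0.     0.0606] mm 205
[-0.65 -0.35  2.1   0.22  1.2   0.73]
```

Request:
servo_tool(grip=[-1,-1,-1,-1,-1,-1,-1,-1,-1,-1,-1,-1], linear=[[-0.02,-0.02,0],[-0.02,-0.03,0],[-0.02,-0.035,0],[-0.0114,-0.039,0],[0,-0.04,0],[0,-0.04,0],[0,-0.04,0],[0,-0.04,0],[0,-0.04,0],[0,-0.04,0],[0,-0.04,0],[0,-0.0386,0]], rotation=[[-0.0086,0.0109,-0.005],[0,0,0],[0,0,0],[0,0,0],[0,0,0],[0,0,0],[0,0,0],[0,0,0],[0,0,0],[0,0,0],[0,0,0],[0,0,0]])

```text
time_s: 15.4
tool_pos: [0.3383, 0.2878, 0.2211]
eef_rot: [-3.085, -0.21, -0.468]
contact_force: [0.1, -0.8, -3.3]
grip_width: 0.678
grip_force: 34.7
```

```bash
python3 g3.py; python3 -c "
from rig import bot;print(bot.get_state()['qpos'].round(2))"
```

```text
clog origin in rack [-0.2075  0.0415  0.1884] rot err (clog axes) [0.004 0.001 0.008]
at grasp pt [0.3359 0.2875 0.2287] w 63.7 F [ 0.1 -0.8 -3.3] 34.7 t 15.4
 rot [ 0.0038 -0.001   0.0079] = 1 x [ 0.0038 -0.001   0.0079]  then lin [0.001  0.0007 0.0562] mm 56
 rot [0. 0. 0.] = 1 x [0. 0. 0.]  then lin [0.1958 0.     0.0606] mm 205
[ 0.52 -0.45  2.21 -0.13  1.1   2.  ]
```

Request:
servo_tool(grip=[-1,-1,-1,-1,-1,-1,-1,-1], linear=[[0.001,0.0007,0.02],[0,0,0.02],[0,0,0.016],[0.0196,0,0.0061],[0.0196,0,0.0061],[0.0196,0,0.0061],[0.0196,0,0.0061],[0,0,0]], rotation=[[0.0038,-0.001,0.0079],[0,0,0],[0,0,0],[0,0,0],[0,0,0],[0,0,0],[0,0,0],[0,0,0]])

```text
time_s: 16.07
tool_pos: [0.4412, 0.2971, 0.1685]
eef_rot: [-3.081, -0.193, -0.467]
contact_force: [-0.2, -0.5, -2.4]
grip_width: 0.679
grip_force: 34.7
```

```bash
cat > chk.py <<'E'
from g3 import *
# compare predicted clog and mate outline-edges with masks: mean v/u
t=bot.snapshot("top");s=bot.snapshot("side")
st=bot.get_state(); R=Ro.from_rotvec(st["eef_rot"]); g=np.array(st["tool_pos"])-.008*R.as_matrix()[:,2]
Cc=R*Ro.from_matrix(np.diag([-1.,1,-1])); o=g-Cc.apply(gc)
mo=W([.011,-.071,.098])
for n,p in(("t",t),("s",s)):
    for tg,pt in(("clog_heel",[-.062,0,.044]),("clog_instep",[.003,0,.06]),("clog",[0,0,.03]),("mate",[0,0,.03])):
        print(n,tg,"pred clog",proj(p,o+Cc.apply(pt))[0].round(),"mate",proj(p,mo+C.apply(pt))[0].round(),"seen",[(np.round(d["uv"]).tolist(),round(d["confidence"],2)) for d in bot.spot_in(p,tg)])
cv2.imwrite("pics/chk_t.png",t["color"]);cv2.imwrite("pics/chk_s.png",s["color"])
E
python3 chk.py; python3 g3.py
```

```text
t clog_heel pred clog [151. 245.] mate [199. 189.] seen [([402.0, 340.0], 0.85), ([253.0, 308.0], 0.77), ([156.0, 253.0], 0.62)]
t clog_instep pred clog [155. 276.] mate [203. 218.] seen [([153.0, 251.0], 0.79), ([255.0, 310.0], 0.69), ([397.0, 342.0], 0.63)]
t clog pred clog [160. 271.] mate [206. 215.] seen [([398.0, 342.0], 0.92), ([157.0, 253.0], 0.65), ([254.0, 310.0], 0.57)]
t mate pred clog [160. 271.] mate [206. 215.] seen [([204.0, 215.0], 0.76)]
s clog_heel pred clog [236. 125.] mate [301. 143.] seen [([228.0, 144.0], 0.83), ([218.0, 248.0], 0.75), ([237.0, 393.0], 0.59)]
s clog_instep pred clog [211. 136.] mate [278. 155.] seen [([212.0, 148.0], 0.97), ([239.0, 391.0], 0.94), ([219.0, 246.0], 0.7)]
s clog pred clog [217. 143.] mate [282. 161.] seen [([216.0, 246.0], 0.94), ([227.0, 145.0], 0.71), ([312.0, 114.0], 0.2)]
s mate pred clog [217. 143.] mate [282. 161.] seen [([282.0, 160.0], 0.85), ([426.0, 244.0], 0.4)]
clog origin in rack [-0.1062  0.0384  0.1375] rot err (clog axes) [-0.001  0.003 -0.005]
at grasp pt [0.4367 0.2973 0.1778] w 64.1 F [-0.5 -0.6 -3.3] 34.7 t 16.57
 rot [-0.0008 -0.0032 -0.0047] = 1 x [-0.0008 -0.0032 -0.0047]  then lin [-0.0807 -0.0026 -0.0224] mm 84
 rot [0. 0. 0.] = 1 x [0. 0. 0.]  then lin [0.1958 0.     0.0606] mm 205
```

Request:
servo_tool(grip=[-1,-1,-1,-1,-1,-1,-1,-1,-1], linear=[[0.0166,-0.002,0.0052],[0.0166,0,0.0052],[0.0166,0,0.0052],[0.0166,0,0.0052],[0.0166,0,0.0052],[0.0166,0,0.0052],[0.0166,0,0.0052],[0,0,0],[0,0,0]], rotation=[[0,0,0],[0,0,0],[0,0,0],[0,0,0],[0,0,0],[0,0,0],[0,0,0],[0,0,0],[0,0,0]])

```text
time_s: 17.32
tool_pos: [0.5602, 0.3144, 0.1699]
eef_rot: [-3.08, -0.19, -0.469]
contact_force: [0.0, 0.2, -2.4]
grip_width: 0.674
grip_force: 34.7
```

```bash
python3 g3.py;python3 g3.py | head -1; python3 chk.py | grep -v mate.*pred
```

```text
clog origin in rack [0.016  0.0396 0.1372] rot err (clog axes) [-0.     0.002 -0.006]
at grasp pt [0.5578 0.3141 0.1775] w 63.4 F [ 0.   0.2 -2.4] 34.7 t 17.32
 rot [-0.0004 -0.0025 -0.0055] = 1 x [-0.0004 -0.0025 -0.0055]  then lin [-0.1973 -0.0014 -0.0588] mm 206
 rot [0. 0. 0.] = 1 x [0. 0. 0.]  then lin [0.1958 0.     0.0606] mm 205
clog origin in rack [0.016  0.0396 0.1372] rot err (clog axes) [-0.     0.002 -0.006]
t clog_heel pred clog [144. 191.] mate [199. 189.] seen [([253.0, 309.0], 0.95), ([402.0, 341.0], 0.88), ([150.0, 200.0], 0.72)]
t clog_instep pred clog [148. 221.] mate [203. 218.] seen [([396.0, 339.0], 0.91), ([255.0, 309.0], 0.67), ([146.0, 202.0], 0.6)]
t clog pred clog [152. 218.] mate [206. 215.] seen [([252.0, 310.0], 0.77), ([149.0, 200.0], 0.66), ([396.0, 340.0], 0.63)]
s clog_heel pred clog [278. 106.] mate [301. 143.] seen [([238.0, 394.0], 0.93), ([218.0, 248.0], 0.9)]
s clog_instep pred clog [255. 117.] mate [278. 155.] seen [([239.0, 392.0], 0.9), ([219.0, 249.0], 0.81), ([254.0, 129.0], 0.74), ([305.0, 128.0], 0.52)]
s clog pred clog [260. 124.] mate [282. 161.] seen [([257.0, 127.0], 0.85), ([240.0, 390.0], 0.81), ([216.0, 249.0], 0.64)]
```

```bash
cat > cmp.py <<'E'
from g3 import *
p=bot.snapshot("top"); col=p["color"].astype(int)
hsv=cv2.cvtColor(p["color"],cv2.COLOR_BGR2HSV)
for name,o in(("mate",[.011,-.070,.098]),("clog",None)):
    if o is None:
        st=bot.get_state(); R=Ro.from_rotvec(st["eef_rot"]); g=np.array(st["tool_pos"])-.008*R.as_matrix()[:,2]
        Cc=R*Ro.from_matrix(np.diag([-1.,1,-1])); ow=g-Cc.apply(gc); o=Z.inv().apply(ow-[rk[0],rk[1],0])
    # sample image brightness along centre line of heel top (clog x from -40 to -110)
    for yo in(-.012,0,.012):
        xs=np.arange(-.05,-.125,-.003); X=np.array([W(np.array(o))+C.apply([x,yo,.044]) for x in xs]); uv=proj(p,X)
        b=[cv2.getRectSubPix(p["color"],(1,1),tuple(map(float,u)))[0,0] for u in uv]
        print(name,yo,[f"{int(x*1e3)}:{int(v[2])-int(v[0])}" for x,v in zip(xs,b)])
    # cross profile at clog x=-62 (heel sides)
    ys=np.arange(-.042,.0421,.003); uv=proj(p,np.array([W(np.array(o))+C.apply([-.066,y,.044]) for y in ys]))
    print("  cross",[f"{int(round(y*1e3))}:{int(v[2])-int(v[0])}/{int(v[2])}" for y,v in zip(ys,[cv2.getRectSubPix(p['color'],(1,1),tuple(map(float,u)))[0,0] for u in uv])])
E
python3 cmp.py
```

```text
mate -0.012 ['-50:88', '-53:88', '-56:86', '-59:89', '-62:88', '-65:89', '-68:88', '-71:89', '-74:92', '-77:93', '-80:94', '-83:94', '-86:94', '-89:86', '-92:81', '-95:90', '-98:91', '-101:88', '-104:90', '-107:81', '-110:45', '-113:13', '-116:8', '-119:9', '-122:19']
mate 0 ['-50:88', '-53:87', '-56:87', '-59:89', '-62:89', '-65:89', '-68:88', '-71:87', '-74:89', '-77:88', '-80:89', '-83:88', '-86:88', '-89:80', '-92:63', '-95:84', '-98:90', '-101:86', '-104:68', '-107:54', '-110:37', '-113:12', '-116:9', '-119:10', '-122:17']
mate 0.012 ['-50:84', '-53:84', '-56:84', '-59:87', '-62:86', '-65:86', '-68:88', '-71:88', '-74:88', '-77:87', '-80:88', '-83:87', '-86:89', '-89:80', '-92:67', '-95:69', '-98:61', '-101:54', '-104:55', '-107:53', '-110:38', '-113:12', '-116:9', '-119:10', '-122:12']
  cross ['-42:55/89', '-39:52/89', '-36:52/88', '-33:54/91', '-30:58/101', '-27:66/123', '-24:74/160', '-21:86/188', '-18:88/193', '-15:87/197', '-12:87/193', '-9:91/200', '-6:91/204', '-3:88/200', '0:88/197', '3:87/192', '6:84/188', '9:85/185', '12:86/189', '15:91/199', '18:92/203', '21:91/197',
[... 583 characters left out ...]
3:69', '-116:22', '-119:11', '-122:19']
clog 0.012 ['-50:87', '-53:85', '-56:86', '-59:87', '-62:91', '-65:94', '-68:95', '-71:95', '-74:94', '-77:96', '-80:95', '-83:93', '-86:95', '-89:93', '-92:82', '-95:38', '-98:10', '-101:9', '-104:10', '-107:35', '-110:74', '-113:66', '-116:22', '-119:10', '-122:17']
  cross ['-42:63/108', '-39:67/111', '-36:68/111', '-33:67/115', '-30:73/128', '-27:82/166', '-24:90/195', '-21:91/192', '-18:86/192', '-15:89/196', '-12:89/199', '-9:93/206', '-6:96/215', '-3:95/216', '0:96/217', '3:95/220', '6:95/217', '9:94/214', '12:94/213', '15:95/212', '18:92/209', '21:91/204', '24:82/178', '27:69/147', '30:67/145', '33:68/147', '36:68/142', '39:61/113', '42:54/93']
```

Request:
servo_tool(grip=[-1,-1,-1,-1,-1,-1], linear=[[0,-0.001,0.003],[-0.002,0,0.0076],[-0.0024,0,0.0076],[-0.0018,0,0.0057],[-0.0009,0,0.0029],[0,0,0]], rotation=[[0,0,0],[0,0,0],[0,0,0],[0,0,0],[0,0,0],[0,0,0]])

```text
time_s: 18.37
tool_pos: [0.5603, 0.3153, 0.1405]
eef_rot: [-3.081, -0.19, -0.466]
contact_force: [0.1, -0.2, -3.8]
grip_width: 0.678
grip_force: 34.7
```

```bash
python3 g3.py|head -2
```

```text
clog origin in rack [0.0162 0.0405 0.1078] rot err (clog axes) [ 0.     0.    -0.005]
at grasp pt [0.558  0.315  0.1481] w 63.7 F [ 0.1 -0.2 -3.8] 34.7 t 18.37
```

Request:
servo_tool(grip=[-1,-1,-1,-1], linear=[[-0.0009,0,0.0029],[-0.0006,0,0.0019],[0,0,0],[0,0,0]], rotation=[[0,0,0],[0,0,0],[0,0,0],[0,0,0]])

```text
time_s: 18.7
tool_pos: [0.5613, 0.3157, 0.1374]
eef_rot: [-3.079, -0.19, -0.47]
contact_force: [0.6, -0.6, -3.2]
grip_width: 0.677
grip_force: 34.7
```

Request:
servo_tool(grip=[-1,-1,-1], linear=[[-0.0006,0,0.0019],[0,0,0],[0,0,0]], rotation=[[0,0,0],[0,0,0],[0,0,0]])

```text
time_s: 18.95
tool_pos: [0.5617, 0.3159, 0.1361]
eef_rot: [-3.079, -0.19, -0.472]
contact_force: [0.4, 0.2, -0.7]
grip_width: 0.677
grip_force: 34.7
```

```bash
python3 g3.py|head -2
```

```text
clog origin in rack [0.0177 0.0409 0.1034] rot err (clog axes) [-0.001  0.005 -0.005]
at grasp pt [0.5593 0.3156 0.1437] w 63.6 F [ 0.4  0.2 -0.7] 34.7 t 18.95
```

Request:
servo_tool(grip=[-1,-1,-1], linear=[[-0.0024,0,0.001],[0,0,0],[0,0,0]], rotation=[[0,0,0],[0,0,0],[0,0,0]])

```text
time_s: 19.2
tool_pos: [0.5604, 0.3159, 0.1353]
eef_rot: [-3.078, -0.19, -0.475]
contact_force: [0.2, 0.6, 5.2]
grip_width: 0.679
grip_force: 35.0
```

Request:
servo_tool(grip=[-1,-1,-1], linear=[[-0.0024,0,0.001],[0,0,0],[0,0,0]], rotation=[[0,0,0],[0,0,0],[0,0,0]])

```text
time_s: 19.45
tool_pos: [0.5594, 0.3158, 0.1349]
eef_rot: [-3.077, -0.19, -0.479]
contact_force: [1.1, -0.4, 9.0]
grip_width: 0.68
grip_force: 35.1
```

```bash
python3 g3.py|head -2
```

```text
clog origin in rack [0.0157 0.0412 0.1023] rot err (clog axes) [-0.001  0.009 -0.005]
at grasp pt [0.557  0.3155 0.1425] w 63.9 F [ 1.1 -0.4  9. ] 35.1 t 19.45
```

Request:
servo_tool(grip=[-1,-1,-1,-1], linear=[[-0.0019,0,-0.0006],[-0.0019,0,-0.0006],[0,0,0],[0,0,0]], rotation=[[0,0,0],[0,0,0],[0,0,0],[0,0,0]])

```text
time_s: 19.78
tool_pos: [0.5528, 0.3147, 0.132]
eef_rot: [-3.08, -0.19, -0.469]
contact_force: [-2.2, -0.5, 5.6]
grip_width: 0.676
grip_force: 34.9
```

```bash
python3 g3.py|head -2
```

```text
clog origin in rack [0.0088 0.0409 0.0993] rot err (clog axes) [-0.     0.002 -0.005]
at grasp pt [0.5505 0.3144 0.1396] w 63.5 F [-2.2 -0.5  5.6] 34.9 t 19.78
```

Request:
servo_tool(grip=[-1,-1,-1], linear=[[-0.0015,0,0],[0,0,0],[0,0,0]], rotation=[[0,0,0],[0,0,0],[0,0,0]])

```text
time_s: 20.03
tool_pos: [0.5525, 0.3147, 0.1319]
eef_rot: [-3.079, -0.19, -0.472]
contact_force: [3.7, 0.9, 2.2]
grip_width: 0.677
grip_force: 34.9
```

```bash
python3 g3.py|head -2
```

```text
clog origin in rack [0.0085 0.0409 0.0992] rot err (clog axes) [-0.001  0.005 -0.006]
at grasp pt [0.5501 0.3144 0.1395] w 63.7 F [3.7 0.9 2.2] 34.9 t 20.03
```

Request:
servo_tool(grip=[-1,-1,-1], linear=[[0.0007,0,0.001],[0,0,0],[0,0,0]], rotation=[[0,0,0],[0,0,0],[0,0,0]])

```text
time_s: 20.28
tool_pos: [0.5526, 0.3147, 0.1318]
eef_rot: [-3.08, -0.19, -0.469]
contact_force: [-4.5, -1.5, 11.2]
grip_width: 0.676
grip_force: 34.9
```

```bash
python3 g3.py|head -2; python3 -c "
from rig import bot
s=bot.get_state();print(s['ft_torque'])"
```

```text
clog origin in rack [0.0085 0.0409 0.0991] rot err (clog axes) [-0.     0.002 -0.005]
at grasp pt [0.5502 0.3144 0.1394] w 63.5 F [-4.5 -1.5 11.2] 34.9 t 20.28
[-0.42031743  0.48596331 -0.20611967]
```

Pressing down 1 mm adds 9 N with no motion, and the breast stops against the back rail, so the clog is seated. Relieving the load and releasing.

Request:
servo_tool(grip=[-1,-1,0.5,0.5,0.5,0.5,0.5], linear=[[0,0,-0.001],[0,0,0],[0,0,0],[0,0,0],[0,0,0],[0,0,0],[0,0,0]], rotation=[[0,0,0],[0,0,0],[0,0,0],[0,0,0],[0,0,0],[0,0,0],[0,0,0]])

```text
time_s: 20.87
tool_pos: [0.5519, 0.3145, 0.131]
eef_rot: [-3.08, -0.19, -0.468]
contact_force: [-0.2, 0.0, -0.4]
grip_width: 0.751
grip_force: 0.0
```

Request:
servo_tool(grip=[0.5,0.5,0.5,0.5,0.5,0.5,0.5,0.5,0.5,0.5], linear=[[0,0,-0.005],[0,0,-0.015],[0,0,-0.025],[0,0,-0.035],[-0.02,0,-0.03],[-0.035,0,-0.02],[-0.035,0,-0.02],[-0.035,0,-0.02],[-0.03,0,-0.02],[0,0,0]], rotation=[[0,0,0],[0,0,0],[0,0,0],[0,0,0],[0,0,0],[0,0,0],[0,0,0],[0,0,0],[0,0,0],[0,0,0]])

```text
time_s: 21.7
tool_pos: [0.3463, 0.2895, 0.2698]
eef_rot: [-3.075, -0.194, -0.477]
contact_force: [0.8, -0.2, -0.1]
grip_width: 0.75
grip_force: 0.0
```

```bash
cat > fin.py <<'E'
from g3 import *
import sys
st=bot.get_state(); print(st["tool_pos"].round(3),st["time_s"])
YC=.042; YM=-.071
for n in("top","side"):
    p=bot.snapshot(n); cv2.imwrite(f"pics/fin_{n}.png",p["color"])
    res={}
    for tg in("clog","mate"):
        for d in bot.silhouettes(p,tg):
            for nm,y in(("clog",YC),("mate",YM)):
                pr=proj(p,W([.011,y,.098])+C.apply([0,0,.03]))[0]
                if np.linalg.norm(np.array(d["uv"])-pr)<14:
                    ys,xs=np.nonzero(d["region"]); pts=np.c_[xs,ys].astype(np.float32)
                    ang=cv2.fitLine(pts,cv2.DIST_L2,0,.01,.01).ravel()
                    print(n,tg,"->",nm,"pred",pr.round(1),"mask mean",pts.mean(0).round(1),len(xs),"dir",ang[:2].round(3))
    for nm,y in(("clog",YC),("mate",YM)):
        e=proj(p,[W([.011,y,.098])+C.apply([-.092,0,.02]),W([.011,y,.098])+C.apply([.093,0,.02])]); d=e[1]-e[0]; print(n,nm,"pred dir",(d/np.linalg.norm(d)).round(3))
    # cross profiles -> pale heel centre
    if n=="top":
        for nm,y in(("clog",YC),("mate",YM)):
            for xc,zc in((-.066,.044),):
                ys=np.arange(-.05,.05,.001); uv=proj(p,np.array([W([.011,y,.098])+C.apply([xc,k,zc]) for k in ys]))
                r=np.array([cv2.getRectSubPix(p["color"],(1,1),tuple(map(float,u)))[0,0][2] for u in uv]).astype(int)
                on=ys[r>150]; print(nm,"heel edges",on.min(),on.max(),"rack y",y-(on.min()+on.max())/2)
E
python3 fin.py
```

```text
[0.346 0.29  0.27 ] 21.7
top clog -> clog pred [157.9 221.7] mask mean [158. 221.] 2268 dir [0.285 0.958]
top mate -> mate pred [205.7 214.8] mask mean [204.6 214.1] 2138 dir [0.179 0.984]
top clog pred dir [0.215 0.977]
top mate pred dir [0.192 0.981]
clog heel edges -0.026999999999999982 0.027000000000000066 rack y 0.04199999999999996
mate heel edges -0.02499999999999998 0.049000000000000085 rack y -0.08300000000000005
side clog -> clog pred [258.8 135.3] mask mean [259.9 135.9] 1989 dir [ 0.765 -0.644]
side mate -> mate pred [282.2 161.1] mask mean [282.6 161.6] 2054 dir [ 0.805 -0.593]
side clog pred dir [-0.809  0.588]
side mate pred dir [-0.805  0.593]
```

Position agrees within about 1 px. Next I clear the arm and check the yaw by registering the clog against the mirrored mate.

Request:
servo_tool(grip=[0.5,0.5,0.5,0.5,0.5,0.5,0.5,0.5], linear=[[0,0.04,-0.01],[0,0.04,-0.01],[0,0.04,-0.01],[0,0.04,-0.01],[0,0.04,0],[0,0.04,0],[0,0.04,0],[0,0,0]], rotation=[[0,0,0],[0,0,0],[0,0,0],[0,0,0],[0,0,0],[0,0,0],[0,0,0],[0,0,0]])

```text
time_s: 22.67
tool_pos: [0.3727, 0.0009, 0.3039]
eef_rot: [-3.086, -0.162, -0.468]
contact_force: [0.6, 0.7, -0.1]
grip_width: 0.748
grip_force: 0.0
```

```bash
cat > reg.py <<'E'
from g3 import *
st=bot.get_state(); print(st["tool_pos"].round(3),round(st["time_s"],2))
YC=.042;YM=-.071
S=2000 # px/m
for n in("top","side"):
    p=bot.snapshot(n); I={};K={}
    ms={}
    for tg in("clog","mate"):
        for d in bot.silhouettes(p,tg):
            for nm,y in(("clog",YC),("mate",YM)):
                if np.linalg.norm(np.array(d["uv"])-proj(p,W([.011,y,.098])+C.apply([0,0,.03]))[0])<14 and nm not in ms: ms[nm]=d["region"]
    for nm,y in(("clog",YC),("mate",YM)):
        # grid in clog plane z=.035; mate mirrored
        gx,gy=np.meshgrid(np.arange(-.12,.12,1/S),np.arange(-.06,.06,1/S)); sg=-1 if nm=="mate" else 1
        X=W([.011,y,.098])+C.apply(np.c_[gx.ravel(),sg*gy.ravel(),np.full(gx.size,.035)]); uv=proj(p,X).astype(np.float32).reshape(*gx.shape,2)
        m=cv2.remap(ms[nm].astype(np.float32),uv[...,0],uv[...,1],cv2.INTER_LINEAR) if nm in ms else None
        K[nm]=m
        if m is not None:
            b=(m>.5); row=[]
            for xc in(-.08,-.07,-.06,-.05,-.03,0,.03,.06):
                k=b[:,int((xc+.12)*S)]; j=np.nonzero(k)[0]; row.append((int(xc*1e3),round((j.min()/S-.06)*1e3),round((j.max()/S-.06)*1e3)) if len(j) else None)
            xx=np.nonzero(b.any(0))[0]; print(n,nm,"x range",xx.min()/S-.12,xx.max()/S-.12,row)
    if n=="side": continue
    a=cv2.GaussianBlur(K["mate"],(0,0),3);c=cv2.GaussianBlur(K["clog"],(0,0),3)
    cc,w=cv2.findTransformECC(a,c,np.eye(2,3,dtype=np.float32),cv2.MOTION_EUCLIDEAN,(3,300,1e-6)); print("ECC mask",round(cc,3),"ang deg",np.degrees(np.arctan2(w[1,0],w[0,0])).round(2))
E
python3 reg.py; python3 fin.py | grep -E "mask|dir"
```

```text
[0.373 0.001 0.304] 22.67
top clog x range -0.0935 0.0915 [(-80, -30, 32), (-70, -32, 34), (-60, -32, 34), (-50, -32, 34), (-30, -32, 30), (0, -39, 38), (30, -38, 46), (60, -30, 44)]
top mate x range -0.094 0.092 [(-80, -30, 27), (-70, -32, 30), (-60, -32, 30), (-50, -31, 29), (-30, -27, 32), (0, -33, 37), (30, -39, 38), (60, -34, 37)]
ECC mask 0.953 ang deg 1.93
side clog x range -0.09999999999999999 0.093 [(-80, -32, 49), (-70, -33, 54), (-60, -34, 54), (-50, -32, 54), (-30, -36, 37), (0, -55, 50), (30, -46, 60), (60, -30, 60)]
side mate x range -0.0965 0.093 [(-80, -44, 32), (-70, -49, 34), (-60, -53, 36), (-50, -52, 32), (-30, -37, 37), (0, -44, 57), (30, -58, 50), (60, -57, 38)]
top clog -> clog pred [157.9 221.7] mask mean [157.9 220.8] 2283 dir [0.271 0.962]
top mate -> mate pred [205.7 214.8] mask mean [204.8 214.3] 2144 dir [0.187 0.982]
top clog pred dir [0.215 0.977]
top mate pred dir [0.192 0.981]
side clog -> clog pred [258.8 135.3] mask mean [259.8 136.1] 1878 dir [ 0.774 -0.634]
side mate -> mate pred [282.2 161.1] mask mean [282.4 161.8] 1960 dir [ 0.809 -0.587]
side clog pred dir [-0.809  0.588]
side mate pred dir [-0.805  0.593]
```

```bash
python3 - <<'E'
from g3 import *
S=2000
def acc(n,k=8): 
    ps=[bot.snapshot(n) for _ in range(k)]; return ps[0],np.mean([q["color"].astype(np.float32) for q in ps],0)
for n in("top","side"):
    p,im=acc(n)
    out=[]
    for nm,y in(("clog",.042),("mate",-.071)):
        xs=np.arange(-.072,-.042,.002); ys=np.arange(-.045,.045,.0005)
        E=[]
        for x in xs:
            uv=proj(p,W([.011,y,.098])+C.apply(np.c_[np.full(ys.size,x),ys,np.full(ys.size,.044)])).astype(np.float32)
            r=cv2.remap(im[:,:,2],uv[None,:,0],uv[None,:,1],cv2.INTER_CUBIC)[0]; g=np.gradient(cv2.GaussianBlur(r[None],(0,0),3)[0])
            lo=(ys>-.036)&(ys<-.016);hi=(ys>.016)&(ys<.036)
            E.append([ys[lo][g[lo].argmax()],ys[hi][g[hi].argmin()]])
        E=np.array(E)
        for k in(0,1):
            a,b=np.polyfit(xs,E[:,k],1); rr=E[:,k]-a*xs-b; g_=abs(rr)<2*np.std(rr)+1e-6; a,b=np.polyfit(xs[g_],E[g_,k],1); print(n,nm,"edge","-+"[k],"slope deg",round(np.degrees(a),2),"at -57:",round((a*-.057+b)*1e3,1),"res",round(np.std(E[g_,k]-a*xs[g_]-b)*1e3,2))
E
```

```text
top clog edge - slope deg 1.84 at -57: -26.7 res 0.43
top clog edge + slope deg 5.78 at -57: 25.4 res 0.19
top mate edge - slope deg 6.45 at -57: -26.0 res 1.48
top mate edge + slope deg 3.31 at -57: 25.8 res 0.14
side clog edge - slope deg 10.67 at -57: -27.4 res 0.54
side clog edge + slope deg 7.83 at -57: 27.8 res 0.48
side mate edge - slope deg 8.03 at -57: -24.6 res 0.17
side mate edge + slope deg 4.66 at -57: 27.5 res 0.28
```

Every relative measure puts the clog about 3° (0.05 rad) toe-in against the mate. There is plenty of time, so I'll regrip the instep and straighten it.

```bash
cat > g4.py <<'E'
from g3 import *
z=T.as_matrix()[:,2]; x=T.as_matrix()[:,0]
g=np.array([.5519,.3145,.1315])-.008*z
if __name__=="__main__":
    where(); steps([(g-.19*z-.155*x,T),(g-.08*z,T),(g,T)])
E
python3 g4.py
```

```text
clog origin in rack [-0.2095 -0.2385  0.2717] rot err (clog axes) [-0.001  0.003 -0.005]
at grasp pt [0.3698 0.0094 0.3121] w 70.4 F [ 0.5 -0.5  0.4] 0.0 t 24.07
 rot [-0.0006 -0.0031 -0.0053] = 1 x [-0.0006 -0.0031 -0.0053]  then lin [ 0.0015 -0.2793  0.0394] mm 282
 rot [0. 0. 0.] = 1 x [0. 0. 0.]  then lin [0.155 0.    0.11 ] mm 190
 rot [0. 0. 0.] = 1 x [0. 0. 0.]  then lin [-0.   -0.    0.08] mm 80
```

Request:
servo_tool(grip=[0.7,0.7,0.7,0.7,0.7,0.7,0.7,0.7,0.7], linear=[[0,-0.035,0.005],[0,-0.035,0.005],[0,-0.035,0.005],[0,-0.035,0.005],[0,-0.035,0.005],[0,-0.035,0.005],[0,-0.035,0.005],[0.0015,-0.0343,0.004],[0,0,0]], rotation=[[0,0,0],[0,0,0],[0,0,0],[0,0,0],[0,0,0],[0,0,0],[0,0,0],[0,0,0],[0,0,0]])

```text
time_s: 24.82
tool_pos: [0.3488, 0.2929, 0.2667]
eef_rot: [-3.078, -0.202, -0.465]
contact_force: [0.5, -0.6, 0.3]
grip_width: 0.85
grip_force: 0.0
```

Request:
servo_tool(grip=[0.7,0.7,0.7,0.7,0.7,0.7,0.7], linear=[[0.031,0,0.022],[0.031,0,0.022],[0.031,0,0.022],[0.031,0,0.022],[0.031,0,0.022],[0,0,0],[0,0,0]], rotation=[[0,0,0],[0,0,0],[0,0,0],[0,0,0],[0,0,0],[0,0,0],[0,0,0]])

```text
time_s: 25.4
tool_pos: [0.5307, 0.3097, 0.2072]
eef_rot: [-3.082, -0.187, -0.464]
contact_force: [0.7, -0.1, 0.5]
grip_width: 0.851
grip_force: 0.0
```

```bash
python3 - <<'E'
from g4 import *
where(); steps([(g,T)])
E
```

```text
clog origin in rack [-0.0139  0.0387  0.1744] rot err (clog axes) [ 0.001 -0.001 -0.007]
at grasp pt [0.5284 0.3094 0.2148] w 80.0 F [ 0.7 -0.1  0.5] 0.0 t 25.4
 rot [ 0.0012  0.0012 -0.0069] = 1 x [ 0.0012  0.0012 -0.0069]  then lin [-0.0017 -0.002   0.0787] mm 79
```

Request:
servo_tool(grip=[0.7,0.7,0.7,0.7,0.7,0.7], linear=[[-0.0017,-0.002,0.02],[0,0,0.02],[0,0,0.02],[0,0,0.012],[0,0,0.0067],[0,0,0]], rotation=[[0,0,0],[0,0,0],[0,0,0],[0,0,0],[0,0,0],[0,0,0]])

```text
time_s: 25.9
tool_pos: [0.5508, 0.3155, 0.1334]
eef_rot: [-3.08, -0.19, -0.468]
contact_force: [-0.1, -0.1, 0.1]
grip_width: 0.849
grip_force: 0.0
```

Request:
servo_tool(grip=[-1,-1,-1,-1,-1,-1], linear=[[0,0,0],[0,0,0],[0,0,0],[0,0,0],[0,0,0],[0,0,0]], rotation=[[0,0,0],[0,0,0],[0,0,0],[0,0,0],[0,0,0],[0,0,0]], squeeze=25)

```text
time_s: 26.4
tool_pos: [0.5519, 0.316, 0.1354]
eef_rot: [-3.079, -0.19, -0.472]
contact_force: [-4.3, -3.0, 6.8]
grip_width: 0.671
grip_force: 24.9
```

```bash
python3 g4.py | head -2
```

```text
clog origin in rack [0.0081 0.0422 0.1028] rot err (clog axes) [-0.001  0.005 -0.005]
at grasp pt [0.5496 0.3157 0.1431] w 63.1 F [-4.3 -3.   6.8] 24.9 t 26.4
```

Request:
servo_tool(grip=[-1,-1,-1,-1,-1,-1,-1], linear=[[0.0031,0,-0.0032],[0.001,0,-0.001],[0,0,0],[0,0,0],[0,0,0],[0,0,0],[0,0,0]], rotation=[[0,0,0],[0,0,0],[0,0,0.025],[0,0,0.025],[0,0,0],[0,0,0],[0,0,0]])

```text
time_s: 26.98
tool_pos: [0.5539, 0.3161, 0.1387]
eef_rot: [-3.076, -0.114, -0.467]
contact_force: [0.8, -0.6, -2.5]
grip_width: 0.675
grip_force: 24.8
```

```bash
python3 g4.py | head -2; python3 reg.py
```

```text
clog origin in rack [0.01  0.042 0.106] rot err (clog axes) [-0.001  0.002 -0.055]
at grasp pt [0.5515 0.3158 0.1464] w 63.5 F [ 0.8 -0.6 -2.5] 24.8 t 26.98
[0.554 0.316 0.139] 26.98
top mate x range -0.093 0.092 [(-80, -30, 25), (-70, -32, 30), (-60, -33, 30), (-50, -34, 29), (-30, -29, 30), (0, -33, 37), (30, -38, 38), (60, -34, 34)]Traceback (most recent call last):
  File "reg.py", line 24, in <module>
    a=cv2.GaussianBlur(K["mate"],(0,0),3);c=cv2.GaussianBlur(K["clog"],(0,0),3)
                                            ~~~~~~~~~~~~~~~~^^^^^^^^^^^^^^^^^^^
cv2.error: OpenCV(4.12.0) /io/opencv/modules/imgproc/src/smooth.dispatch.cpp:618: error: (-215:Assertion failed) !_src.empty() in function 'GaussianBlur'
```

Request:
servo_tool(grip=[-1,-1,-1,-1], linear=[[-0.0012,0,0.002],[-0.0022,0,0.0012],[0,0,0],[0,0,0]], rotation=[[0,0,0],[0,0,0],[0,0,0],[0,0,0]])

```text
time_s: 27.47
tool_pos: [0.5523, 0.3163, 0.1357]
eef_rot: [-3.075, -0.113, -0.47]
contact_force: [0.4, -0.1, 0.7]
grip_width: 0.676
grip_force: 24.9
```

Request:
servo_tool(grip=[-1,-1,-1], linear=[[-0.0013,0,0.0005],[0,0,0],[0,0,0]], rotation=[[0,0,0],[0,0,0],[0,0,0]])

```text
time_s: 27.72
tool_pos: [0.5517, 0.3163, 0.1355]
eef_rot: [-3.074, -0.113, -0.472]
contact_force: [2.4, 0.0, 4.8]
grip_width: 0.676
grip_force: 25.0
```

```bash
python3 g4.py | head -2
```

```text
clog origin in rack [0.0079 0.0425 0.1028] rot err (clog axes) [-0.001  0.006 -0.055]
at grasp pt [0.5493 0.316  0.1431] w 63.5 F [2.4 0.  4.8] 25.0 t 27.72
```

Request:
servo_tool(grip=[-1,0.5,0.5,0.5,0.5,0.5], linear=[[0.0003,0,-0.0005],[0,0,0],[0,0,0],[0,0,0],[0,0,0],[0,0,0]], rotation=[[0,0,0],[0,0,0],[0,0,0],[0,0,0],[0,0,0],[0,0,0]])

```text
time_s: 28.22
tool_pos: [0.5504, 0.3158, 0.1341]
eef_rot: [-3.077, -0.113, -0.466]
contact_force: [0.0, -0.8, 0.0]
grip_width: 0.747
grip_force: 0.0
```

Request:
servo_tool(grip=[0.5,0.5,0.5,0.5,0.5,0.5,0.5,0.5,0.5,0.5], linear=[[0,0,-0.005],[0,0,-0.015],[0,0,-0.025],[0,0,-0.035],[-0.02,0,-0.03],[-0.035,0,-0.02],[-0.035,0,-0.02],[-0.035,0,-0.02],[-0.03,0,-0.02],[0,0,0]], rotation=[[0,0,0],[0,0,0],[0,0,0],[0,0,0],[0,0,0],[0,0,0],[0,0,0],[0,0,0],[0,0,0],[0,0,0]])

```text
time_s: 29.05
tool_pos: [0.3438, 0.2987, 0.2728]
eef_rot: [-3.071, -0.117, -0.474]
contact_force: [1.1, -0.0, 0.7]
grip_width: 0.748
grip_force: 0.0
```

Request:
servo_tool(grip=[0.5,0.5,0.5,0.5,0.5,0.5,0.5,0.5], linear=[[0,0.04,-0.01],[0,0.04,-0.01],[0,0.04,-0.01],[0,0.04,-0.01],[0,0.04,0],[0,0.04,0],[0,0.04,0],[0,0,0]], rotation=[[0,0,0],[0,0,0],[0,0,0],[0,0,0],[0,0,0],[0,0,0],[0,0,0],[0,0,0]])

```text
time_s: 29.72
tool_pos: [0.3568, 0.0085, 0.3033]
eef_rot: [-3.082, -0.082, -0.47]
contact_force: [0.6, 0.2, -0.2]
grip_width: 0.751
grip_force: 0.0
```

```bash
python3 reg.py; python3 fin.py | grep -E "mask|dir|edges"; python3 - <<'E'
from h import *
t=bot.snapshot("top"); a=cv2.imread("pics/top0.png")
for n in("last","pot","hammer","clog"): print(n,[(np.round(d["uv"]).tolist(),round(d["confidence"],2)) for d in bot.spot_in(t,n)])
E
```

```text
[0.357 0.009 0.303] 29.72
top clog x range -0.0955 0.093 [(-80, -28, 34), (-70, -30, 37), (-60, -30, 37), (-50, -30, 37), (-30, -32, 30), (0, -39, 36), (30, -41, 41), (60, -34, 41)]
top mate x range -0.0935 0.0925 [(-80, -30, 27), (-70, -32, 30), (-60, -33, 32), (-50, -33, 31), (-30, -29, 30), (0, -33, 37), (30, -39, 38), (60, -34, 37)]
ECC mask 0.958 ang deg -1.76
side clog x range -0.098 0.0935 [(-80, -30, 49), (-70, -31, 54), (-60, -28, 56), (-50, -26, 56), (-30, -30, 39), (0, -54, 47), (30, -48, 58), (60, -32, 57)]
side mate x range -0.095 0.0935 [(-80, -44, 26), (-70, -49, 30), (-60, -51, 32), (-50, -50, 30), (-30, -36, 35), (0, -44, 52), (30, -56, 46), (60, -54, 33)]
top clog -> clog pred [157.9 221.7] mask mean [157.8 221.4] 2328 dir [0.229 0.974]
top mate -> mate pred [205.7 214.8] mask mean [204.7 214.1] 2107 dir [0.182 0.983]
top clog pred dir [0.215 0.977]
top mate pred dir [0.192 0.981]
clog heel edges -0.02399999999999998 0.037000000000000074 rack y 0.035499999999999955
mate heel edges -0.02499999999999998 0.049000000000000085 rack y -0.08300000000000005
side clog -> clog pred [258.8 135.3] mask mean [260.  135.9] 1860 dir [ 0.811 -0.585]
side mate -> mate pred [282.2 161.1] mask mean [282.8 161.9] 2009 dir [ 0.804 -0.595]
side clog pred dir [-0.809  0.588]
side mate pred dir [-0.805  0.593]
last [([433.0, 265.0], 0.57), ([155.0, 223.0], 0.15)]
pot []
hammer [([339.0, 129.0], 0.65)]
clog [([158.0, 224.0], 0.93), ([398.0, 341.0], 0.72), ([260.0, 308.0], 0.7)]
```

Both views now show the clog within about 1° of straight. It is seated on the rails and the arm is clear.

```bash
python3 -c "
from rig import bot;print(bot.hand_in())"
```

```text
the job is handed in; nothing more can be done
None
```

The right clog is seated on the lower tier beside its mate, about 110 mm between centres and within about 1° of straight, and the job was handed in at about 30 s; the pot went undetected in the final check, though it was in place when last seen.

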